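# Weigh valve cartridges by hand and load the checking fixture

## Robot

A 6-joint arm with a two-finger parallel gripper is mounted at the origin on the work surface. World frame = base frame: x ahead of the robot, y to its left, z up, the work surface at z = 0. Lengths are in mm, angles in rad, forces in N, time in s.
With the tool pointing down it reaches from about 325 to 775 mm from the base axis. Payload 5.5 kg.
Tool frame: the origin (TCP) lies midway between the tips of the shut fingers; the grasp point (between the pads) lies 19 mm behind it (bot.grasp_offset is the z of the grasp point in the tool frame, in mm); z points along the fingers, y is the line along which they close (so a half turn about z gives the same grasp; the last joint's range is limited). The gripper opens to 85 mm and grips with 20 to 120 N. Pads are 22 mm wide; open, the fingers measure 114 mm over their backs; the gripper's body (76 mm by 85 mm) begins 54 mm behind the grasp point. The pads swing forward as they close: fully open they stand 13 mm farther back than shut.
Start: joints at [1.154, 0.091, 1.231, -0, 1.82, -0.057], TCP at [211.257, 561.593, 231.275] pointing down, gripper open.
Joint ranges: [-2.87, 2.87], [-0.86, 2.18], [0.17, 2.46], [-1.51, 4.65], [0.06, 2.69], [-2.65, 2.65]. Speed limits (rad/s): [2.57, 2.57, 3.01, 3.14, 3.14, 3.14].

## Interface

Orientations are given as a unit quaternion [x, y, z, w].
In Python, from station import get_state, imaging, job, bot gives the robot as it stands.
- The arm moves only by the tool jog_arm, never from a script. Its argument "plan" is a list of rows, each a list of 6 numbers: the shift along the tool's x, y, z in units of 1 m (1.0 is 1 m), then the turn, a rotation vector about the tool's x, y, z in units of pi/2 rad (1.0 is pi/2 rad). A call has 1 to 5 rows; each row is the pose to reach, as a shift and turn from the pose commanded when the call began, along the tool's axes at that moment; what a row does not reach only later rows make up. A row lasts 1/12 s, in which the tool goes at most 41.7 mm and 7.16 degrees, less where a joint would pass 70% of its speed; a pose out of reach is approached as far as the arm can. A call with a number of a shift or a turn outside -1 to 1 is refused whole. A call with a gripper value outside its range is refused whole. "grip" is the gripper command: -1 is shut, 1 is fully open, values between are in proportion, set as the call begins (left out, the last holds). The fingers move at their own pace and stop on an object; "force" is the grip in N (left out, the last holds). Time passes only in rows, so rows that repeat a pose let the fingers close. It gives the time, the measured TCP pose, the force, the opening and the grip force at its end, in the units of the state.
- get_state(): the state, without advancing time (a new reading comes with each control period).
- imaging.get_image(name): name is "scene" or "top" or "wrist"; returns (picture, depth): 420x560x3 uint8, red, green, blue; 420x560 float32, mm along the optical axis (not along the pixel's ray), 0 where there is no reading.
- imaging.camera_params(name): a dict with "fx", "fy", "cx", "cy" (pixels), "dist_coeffs" ([k1, k2, p1, p2, k3] as OpenCV has them; the pictures are not rectified), "rvec" (rotation vector, rad) and "tvec" (3), from world to camera coordinates, as OpenCV has them. Camera axes: x right, y down, z forward; pixel columns grow to the right and rows downward; lengths in mm; the calibration is good to about 2 mm. A picture is of the moment at which its call begins: read the wrist's pose just before it. camera_params takes no time and is no camera call; for the wrist camera it gives the pose at the moment of the call.
- job.job_done(): hands the job in; it is judged then, once.
The state is a dict: "t": time; "joints": joint angles; "joint_vel": joint speeds; "joint_torque": joint torques, N m; "position": TCP position; "tool_rot": TCP orientation; "ft_force": force on the tool from outside, world axes, zero at the start; "wrist_torque": the same for the moment, N m; "opening": opening from 0.0 (shut) to 1.0 (fully open); "grasp_force": force on a finger pad.
Only numpy, scipy, OpenCV 4.12 (cv2) and the standard library are available. Lean on these libraries where they do the work, as an engineer would, in place of code of your own. Each camera call takes 0.05 s, during which the arm holds its last target. There are 200 camera calls.

## Task

Draw the checking fixture's carriage fully out, then sort the valve cartridges on the mat by their weight in the grip: stand each full (heavy) one upright and squarely on a nest of its own with its lug pointing at that nest's white mark, and stand each empty (light) one upright in the return tray. When all are sorted, slide the carriage fully home so that they keep their places, and press the start button right down; leave the bottle and the screwdriver alone.

Things in the scene. Friction and masses are not known exactly. Their poses are not given: they have to be found in the camera images.
- part_a: metal valve cartridge, may be absent (4 or 5 are there), all alike to look at, starting upright on a flat rubber mat 3 mm thick. Round foot 60 mm across, 20 high; body 54 across up to 60; square head 28 x 28 mm from 60 to 90 mm high, to grip, flats square to x and y. Full: 0.58-0.72 kg (2 or 3 of them); empty: 0.22-0.28 kg (1 or 2). Origin: centre of the underside; z up, x towards its lug
- lug_a (a point): outer end, at underside height, of the lug of part_a (absent with it): a rib 12 mm wide, 50 mm high, whose end is 46 mm from the axis. It starts turned up to 2.4 rad either way from world x
- part_b: metal valve cartridge, may be absent (4 or 5 are there), all alike to look at, starting upright on a flat rubber mat 3 mm thick. Round foot 60 mm across, 20 high; body 54 across up to 60; square head 28 x 28 mm from 60 to 90 mm high, to grip, flats square to x and y. Full: 0.58-0.72 kg (2 or 3 of them); empty: 0.22-0.28 kg (1 or 2). Origin: centre of the underside; z up, x towards its lug
- lug_b (a point): outer end, at underside height, of the lug of part_b (absent with it): a rib 12 mm wide, 50 mm high, whose end is 46 mm from the axis. It starts turned up to 2.4 rad either way from world x
- part_c: metal valve cartridge, may be absent (4 or 5 are there), all alike to look at, starting upright on a flat rubber mat 3 mm thick. Round foot 60 mm across, 20 high; body 54 across up to 60; square head 28 x 28 mm from 60 to 90 mm high, to grip, flats square to x and y. Full: 0.58-0.72 kg (2 or 3 of them); empty: 0.22-0.28 kg (1 or 2). Origin: centre of the underside; z up, x towards its lug
- lug_c (a point): outer end, at underside height, of the lug of part_c (absent with it): a rib 12 mm wide, 50 mm high, whose end is 46 mm from the axis. It starts turned up to 2.4 rad either way from world x
- part_d: metal valve cartridge, may be absent (4 or 5 are there), all alike to look at, starting upright on a flat rubber mat 3 mm thick. Round foot 60 mm across, 20 high; body 54 across up to 60; square head 28 x 28 mm from 60 to 90 mm high, to grip, flats square to x and y. Full: 0.58-0.72 kg (2 or 3 of them); empty: 0.22-0.28 kg (1 or 2). Origin: centre of the underside; z up, x towards its lug
- lug_d (a point): outer end, at underside height, of the lug of part_d (absent with it): a rib 12 mm wide, 50 mm high, whose end is 46 mm from the axis. It starts turned up to 2.4 rad either way from world x
- part_e: metal valve cartridge, may be absent (4 or 5 are there), all alike to look at, starting upright on a flat rubber mat 3 mm thick. Round foot 60 mm across, 20 high; body 54 across up to 60; square head 28 x 28 mm from 60 to 90 mm high, to grip, flats square to x and y. Full: 0.58-0.72 kg (2 or 3 of them); empty: 0.22-0.28 kg (1 or 2). Origin: centre of the underside; z up, x towards its lug
- lug_e (a point): outer end, at underside height, of the lug of part_e (absent with it): a rib 12 mm wide, 50 mm high, whose end is 46 mm from the axis. It starts turned up to 2.4 rad either way from world x
- nest0 (a point): centre of the left (+y) nest on the carriage: a flat light disc 66 mm across, level with the carriage's top, which is 35 mm above the bench; nests are 90 mm apart. x points away from the robot, into the fixture. Moves with the carriage
- mark0 (a point): where the lug's end belongs for nest0: 46 mm from the nest's centre along its +x (the far side), where a short white line is painted on the carriage
- nest1 (a point): centre of the middle nest on the carriage: a flat light disc 66 mm across, level with the carriage's top, which is 35 mm above the bench; nests are 90 mm apart. x points away from the robot, into the fixture. Moves with the carriage
- mark1 (a point): where the lug's end belongs for nest1: 46 mm from the nest's centre along its +x (the far side), where a short white line is painted on the carriage
- nest2 (a point): centre of the right (-y) nest on the carriage: a flat light disc 66 mm across, level with the carriage's top, which is 35 mm above the bench; nests are 90 mm apart. x points away from the robot, into the fixture. Moves with the carriage
- mark2 (a point): where the lug's end belongs for nest2: 46 mm from the nest's centre along its +x (the far side), where a short white line is painted on the carriage
- carriage (a joint): carriage of the checking fixture, a flat dark steel slide 300 mm wide: 0 = fully home under the gauge bridge, 0.12 m = fully out, towards the robot. It slides along the fixture's -x with about 3 N friction and stays where it is left
- pull (a point): middle of the top of the carriage's upright black grip block, which is 20 mm (x) by 36 mm (y) and stands 60 mm above the carriage's top, 110 mm in front of the middle nest. x points into the fixture. A bridge (beam's underside 185 mm above the bench) stands 100 mm beyond the home nests; gauge heads hang over them, down to 142 mm
- start (a joint): the fixture's start button: 0 = up, 0.006 m = fully pressed (5 N); springs back
- start_top (a point): centre of the top of the round start button (32 mm across) on a small grey box beside the fixture; pressed straight down
- tray: return tray for empty shells, open grey plastic box 230 (x) x 160 (y) x 35 mm high, walls and floor 5 mm thick, fixed to the bench to the left or right of the fixture, the mat being on the other side; origin: centre of the underside
- oil_bottle: bystander: white plastic bottle 56 mm across, 140 mm high, standing to the left of the fixture; origin at its underside
- screwdriver: bystander: screwdriver 200 mm long lying crosswise on the bench between the robot and the fixture

How it is judged:
By the outcome, as a careful person would: the job done as asked, in the order asked, and still so for the second after the job is handed in, with the robot touching nothing.
Of part_a, part_b, part_c, part_d, part_e only 4 to 5 are there at a start; the rules pass over those that are not, and their reading is None.
At some moment in a run one of part_a, part_b, part_c, part_d, part_e may be knocked a few centimetres aside while the robot is not near it.
It also fails if it takes over 210 s, if anything falls off the work surface, if the arm or the gripper's body presses on something with over 40 N, if the wrist force passes 120 N, or if a joint passes its speed limit or range.

## Working session

There is one attempt and no reset: what is moved stays moved. The work goes in short steps, Python scripts to look and compute and a tool call to move; the robot and the scene stay as the last step left them, time stands still between calls to the robot, and variables do not carry over. Pictures are saved under pics/ and viewed, at most 14 in all, crops included, and the job is handed in when it is done.

Besides the shell and the picture viewer there is one more tool, called after "Emit:" as name(argument=value, ...), one argument or row to a line, values as JSON. jog_arm: Moves the arm, as the interface text tells. Shifts and turns lie within -1 to 1; 1 stands for 1 m of shift or pi/2 rad of turn. Its arguments: {"type":"object","properties":{"plan":{"type":"array"},"grip":{"type":"number"},"force":{"type":"number"}},"required":["plan"]}

```bash
mkdir -p pics; ls; cat > h.py <<'E'
import numpy as np, cv2
from station import get_state, imaging, job, bot
from scipy.spatial.transform import Rotation as R
def snap(n,f):
    p=imaging.camera_params(n); im,d=imaging.get_image(n)
    np.savez('pics/'+f+'.npz',im=im,d=d,**{k:np.array(v) for k,v in p.items()})
    cv2.imwrite('pics/'+f+'.png',im[:,:,::-1]); return im,d,p
def load(f):
    z=np.load('pics/'+f+'.npz'); return z['im'],z['d'],z
def px(p,u,v,z):
    "world point on plane z seen at pixel"
    K=np.array([[p['fx'],0,p['cx']],[0,p['fy'],p['cy']],[0,0,1.]])
    n=cv2.undistortPoints(np.array([[[u,v]]],float),K,np.array(p['dist_coeffs']))[0,0]
    M=R.from_rotvec(np.ravel(p['rvec'])).as_matrix(); t=np.ravel(p['tvec'])
    c=-M.T@t; r=M.T@np.array([n[0],n[1],1]); return c+r*(z-c[2])/r[2]
def cloud(d,p):
    K=np.array([[p['fx'],0,p['cx']],[0,p['fy'],p['cy']],[0,0,1.]])
    v,u=np.mgrid[:d.shape[0],:d.shape[1]]
    n=cv2.undistortPoints(np.stack([u,v],-1).reshape(-1,1,2).astype(float),K,np.array(p['dist_coeffs'])).reshape(-1,2)
    P=np.c_[n,np.ones(len(n))]*d.reshape(-1,1)
    M=R.from_rotvec(np.ravel(p['rvec'])).as_matrix(); W=(P-np.ravel(p['tvec']))@M
    W[d.ravel()==0]=np.nan
    return W.reshape(*d.shape,3)
def st():
    s=get_state(); print({k:np.round(s[k],3).tolist() for k in ('t','position','tool_rot','ft_force','opening','grasp_force','joints')}); return s
E
python3 - <<'E'
from h import *
s=st(); print(bot.grasp_offset); print(R.from_quat(s['tool_rot']).as_matrix().round(3))
snap('top','top0'); snap('scene','scene0')
E
```

```text
pics
{'t': 0.0, 'position': [211.151, 561.323, 230.132], 'tool_rot': [0.179, 0.984, -0.001, -0.0], 'ft_force': [-0.096, -0.298, -0.245], 'opening': 1.003, 'grasp_force': 0.0, 'joints': [1.154, 0.092, 1.232, -0.0, 1.82, -0.057]}
-18.700000000000003
[[-0.936  0.352 -0.001]
 [ 0.352  0.936 -0.002]
 [ 0.    -0.002 -1.   ]]
```

View pics/top0.png

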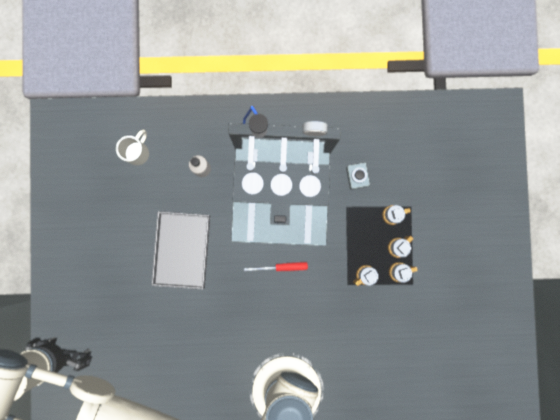

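View pics/scene0.png

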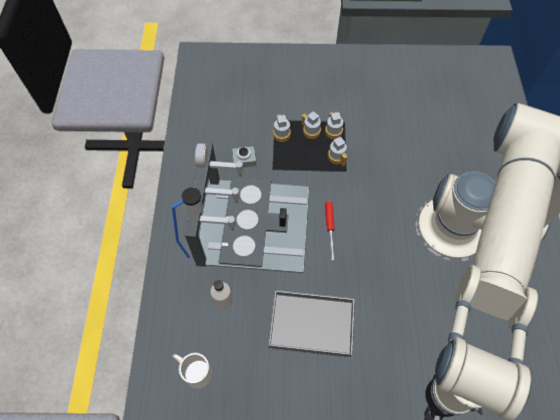

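Top view: fixture with nests at about (252,184), (281,184), (310,186), pull block (280,219), tray (181,250), mat with four cartridges (396,214), (400,247), (403,272), (368,276), and button (359,175). Enlarging for the lugs.

```bash
python3 - <<'E'
from h import *
im,d,p=load('top0'); W=cloud(d,p)
def crop(x0,y0,x1,y1,f,n): cv2.imwrite('pics/'+n,cv2.resize(im[y0:y1,x0:x1,::-1],None,fx=f,fy=f,interpolation=cv2.INTER_CUBIC))
crop(225,160,425,300,4,'c1.png')
for n,u,v,z in [('n0',252,184,35),('n1',281,184,35),('n2',310,186,35),('pull',280,219,95),('btn',359,175,60),('tray',181,250,0),('bottle',198,164,140),('screw l',245,269,0),('screw r',308,266,10)]:
    print(n,px(p,u,v,z).round(),W[v,u].round())
# heads by height within mat area
for nm in ('top0','scene0'):
    im,d,p=load(nm); W=cloud(d,p).reshape(-1,3)
    m=(W[:,2]>84)&(W[:,2]<102)&(W[:,1]<-150)&(W[:,0]>300)&(W[:,0]<650)&(W[:,1]>-520)
    P=W[m]; print(nm,len(P))
    from scipy.cluster.hierarchy import fclusterdata
    if len(P)>1:
        c=fclusterdata(P[:,:2],20,'distance')
        for k in set(c): Q=P[c==k]; print(len(Q),((Q.max(0)+Q.min(0))/2).round(1),Q.mean(0).round(1),(Q.max(0)-Q.min(0)).round(1))
E
```

```text
n0 [651.  90.  35.] [651.  91.  30.]
n1 [648.  -0.  35.] [648.  -0.  38.]
n2 [640. -91.  35.] [640. -91.  34.]
pull [536.   7.  95.] [536.   7.  95.]
btn [ 667. -241.   60.] [ 668. -242.   55.]
tray [450. 322.   0.] [450. 321.   8.]
bottle [699. 241. 140.] [700. 241. 138.]
screw l [384. 121.   0.] [385. 119.  18.]
screw r [389. -79.  10.] [388. -80.  -0.]
top0 372
92 [ 545.  -348.5   92.4] [ 545.  -348.1   93.3] [30.1 29.3 13.9]
92 [ 357.6 -258.8   92.9] [ 358.3 -259.    93.2] [32.8 32.7 16. ]
95 [ 364.9 -363.5   92.3] [ 364.7 -363.1   93.3] [29.5 33.3 15.8]
93 [ 441.  -363.    91.6] [ 441.2 -362.5   92.6] [33.1 35.3 14.8]
scene0 294
74 [ 542.6 -348.6   92.4] [ 542.4 -347.6   92.5] [30.2 38.3 16.5]
77 [ 355. -260.   93.] [ 355.1 -257.4   92.8] [32.7 40.2 14.2]
72 [ 437.2 -363.    92.7] [ 437.8 -361.4   92.9] [34.1 38.1 15.6]
71 [ 362.2 -361.4   91.8] [ 361.8 -360.5   93.4] [30.1 33.6 15.3]
```

View pics/c1.png

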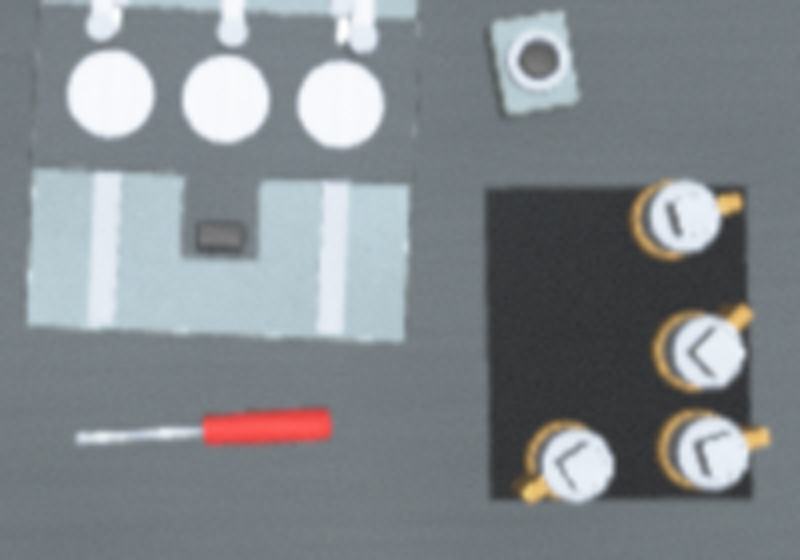

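The crop shows the fixture yawed slightly clockwise. Lug ends are at about (741,203), (748,316), (768,437) and (528,492). I'll work out the angles and the first move.

```bash
cat >> h.py <<'E'
import json,os
def cmd():
    return json.load(open('cmd.json')) if os.path.exists('cmd.json') else [211.257,561.593,231.275,1.211]
def plan(*wps):
    "each waypoint (x,y,z,phi): phi = world angle of tool y; prints shift/turn for one call each"
    s=get_state(); M=R.from_quat(s['tool_rot']).as_matrix(); c=cmd()
    print('t %.1f meas'%s['t'],np.round(s['position'],1),'phi %.3f'%np.arctan2(M[1,1],M[0,1]),'cmd',np.round(c,3))
    for w in wps:
        w=[c[i] if a is None else a for i,a in enumerate(w)]
        dx,dy=w[0]-c[0],w[1]-c[1]; f=c[3]
        # tool y=(cos f,sin f), z down, x=y cross z
        sy=dx*np.cos(f)+dy*np.sin(f); sx=-(dx*np.sin(f)-dy*np.cos(f)); sz=c[2]-w[2]
        t=-(w[3]-f)/(np.pi/2)
        S=np.round([sx/1000,sy/1000,sz/1000],3); t=round(t,3)
        n=max(np.linalg.norm(S)/.0417,abs(t)*90/7.16)
        print(S.tolist(),t,'rows %.1f'%n)
        sx,sy,sz=S*1000
        c=[c[0]-np.sin(f)*sx+np.cos(f)*sy, c[1]+np.cos(f)*sx+np.sin(f)*sy, c[2]-sz, f-t*np.pi/2]
    json.dump(c,open('cmd.json','w'))
E
python3 - <<'E'
from h import *
im,d,p=load('top0')
q=lambda x,y,z,:px(p,(x+.5)/4-.5+225,(y+.5)/4-.5+160,z)
n=[q(111,94,35),q(226,99,35),q(340,104,35)]; print(np.round(n,1)); e=n[0]-n[2]; print('yaw',np.arctan2(-e[0],e[1]), np.linalg.norm(e))
print('pull',q(220,236,95)); print('btn',q(541,60,55))
t=[px(p,*a,35) for a in [(157,211),(210,214),(205,290),(152,286)]]; print(np.round(t,1))
for h,l in zip([(545,-348.5),(441,-363),(365,-363.5),(357.5,-259)],[(741,203),(748,316),(768,437),(528,492)]):
    a=q(*l,53); v=a[:2]-h; print(np.round(a,1),np.hypot(*v).round(1),np.arctan2(v[1],v[0]).round(3))
print(imaging.camera_params('wrist'))
plan((340,400,230,1.211),(440,220,230,1.4),(536,40,230,1.52),(536,7,200,1.52))
E
```

```text
[[653.2  89.1  35. ]
 [647.1  -0.7  35. ]
 [640.9 -89.9  35. ]]
yaw -0.06867619981000489 179.47421682285236
pull [537.11809843   7.89463729  95.        ]
btn [ 668.87120513 -244.89332488   55.        ]
[[573.5 387.7  35. ]
 [559.9 223.4  35. ]
 [325.  243.4  35. ]
 [341.9 406.4  35. ]]
[ 554.2 -396.5   53. ] 48.9 -1.382
[ 466.7 -398.5   53. ] 43.8 -0.944
[ 373.4 -410.2   53. ] 47.5 -1.394
[ 336.4 -223.8   53. ] 41.0 2.11
{'fx': 327.4301335185899, 'fy': 327.4301335185899, 'cx': 279.4880961409352, 'cy': 215.65207408901924, 'dist_coeffs': array([-0.07590708,  0.        ,  0.        ,  0.        ,  0.        ]), 'rvec': array([-2.38723694, -1.65307769, -0.22859609]), 'tvec': array([-598.04304254,  -34.78069304,  378.51966712])}
t 0.1 meas [211.1 561.4 230.2] phi 1.211 cmd [211.257 561.593 231.275   1.211]
[-0.177, -0.106, 0.001] -0.0 rows 4.9
[-0.157, -0.133, 0.0] -0.12 rows 4.9
[-0.126, -0.161, 0.0] -0.077 rows 4.9
[-0.001, -0.033, 0.03] 0.0 rows 1.1
```

Emit:
jog_arm(
  plan=[
    [-0.177, -0.106, 0.001, 0, 0, 0],
    [-0.177, -0.106, 0.001, 0, 0, 0],
    [-0.177, -0.106, 0.001, 0, 0, 0],
    [-0.177, -0.106, 0.001, 0, 0, 0],
    [-0.177, -0.106, 0.001, 0, 0, 0],
  ],
)

```text
t: 0.52
position: [340.3, 398.2, 229.8]
tool_rot: [0.179, 0.984, -0.0, -0.0]
ft_force: [-0.4, -0.2, 0.8]
opening: 0.998
grasp_force: 0.0
```

Emit:
jog_arm(
  plan=[
    [-0.157, -0.133, 0, 0, 0, -0.12],
    [-0.157, -0.133, 0, 0, 0, -0.12],
    [-0.157, -0.133, 0, 0, 0, -0.12],
    [-0.157, -0.133, 0, 0, 0, -0.12],
    [-0.157, -0.133, 0, 0, 0, -0.12],
  ],
)

```text
t: 0.93
position: [439.4, 219.6, 229.9]
tool_rot: [0.085, 0.996, -0.0, -0.0]
ft_force: [0.0, -0.1, -0.0]
opening: 1.003
grasp_force: 0.0
```

Emit:
jog_arm(
  plan=[
    [-0.126, -0.161, 0, 0, 0, -0.077],
    [-0.126, -0.161, 0, 0, 0, -0.077],
    [-0.126, -0.161, 0, 0, 0, -0.077],
    [-0.126, -0.161, 0, 0, 0, -0.077],
    [-0.126, -0.161, 0, 0, 0, -0.077],
  ],
)

```text
t: 1.35
position: [535.9, 39.9, 229.9]
tool_rot: [0.025, 1.0, 0.0, -0.0]
ft_force: [1.0, 0.8, 1.3]
opening: 0.999
grasp_force: 0.0
```

Emit:
jog_arm(
  plan=[
    [-0.001, -0.033, 0.03, 0, 0, 0],
    [-0.001, -0.033, 0.03, 0, 0, 0],
    [-0.001, -0.033, 0.03, 0, 0, 0],
    [-0.001, -0.033, 0.03, 0, 0, 0],
  ],
)

```text
t: 1.68
position: [534.6, 9.1, 200.0]
tool_rot: [0.025, 1.0, 0.0, -0.001]
ft_force: [-1.0, 0.5, -0.1]
opening: 0.997
grasp_force: 0.0
```

```bash
python3 - <<'E'
from h import *
st(); snap('wrist','w1')
E
```

```text
{'t': 1.683, 'position': [534.574, 9.092, 199.994], 'tool_rot': [0.025, 1.0, 0.0, -0.001], 'ft_force': [-1.004, 0.547, -0.111], 'opening': 0.997, 'grasp_force': 0.0, 'joints': [-0.047, -0.088, 1.465, 0.001, 1.765, -1.567]}
```

View pics/w1.png

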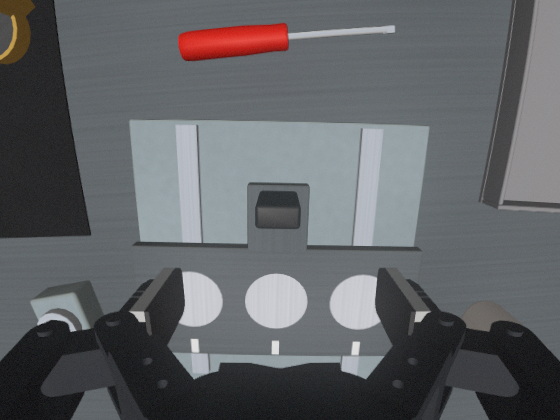

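Wrist view (up = towards the robot): nests at (194,299), (277,301), (360,302), white marks below at about (195,346), (276,348), (355,348), block top at about (278,216).

```bash
python3 - <<'E'
from h import *
im,d,p=load('w1')
M=R.from_rotvec(p['rvec']).as_matrix(); print('cam',-M.T@p['tvec'])
n=[px(p,*a,35) for a in [(194,299),(277,301),(360,302)]]; print(np.round(n,1)); e=n[0]-n[2]; print(np.arctan2(e[1],e[0])+0, np.linalg.norm(e))
print([px(p,*a,35).round(1) for a in [(195,346),(276,348),(355,348)]])
for r in (198,210,216,222): print(r,cloud(d,p)[r,278].round(1),px(p,278,r,95).round(1))
W=cloud(d,p).reshape(-1,3); m=(W[:,2]>88)&(W[:,2]<103)&(abs(W[:,1])<40)&(W[:,0]>480)&(W[:,0]<600); Q=W[m]; print(Q.mean(0),Q.min(0),Q.max(0))
plan((537.3,7,120,1.502),(None,None,72,None))
E
```

```text
cam [464.14436473  11.61542857 342.31920246]
[[ 6.386e+02 -8.810e+01  3.500e+01]
 [ 6.450e+02 -1.000e-01  3.500e+01]
 [ 6.512e+02  8.820e+01  3.500e+01]]
-1.6421512342691478 176.78266239030188
[array([698.3, -95.1,  35. ]), array([704.7,  -4.4,  35. ]), array([710. ,  84.2,  35. ])]
198 [525.4   7.4  71. ] [520.    7.8  95. ]
210 [529.4   7.3  95.7] [529.6   7.3  95. ]
216 [534.6   7.   94.5] [534.5   7.   95. ]
222 [539.7   6.7  94.1] [539.4   6.8  95. ]
[534.18562161   6.39880709  94.05112938] [524.32284718 -11.7657197   88.0806118 ] [545.73620181  24.63381099  96.55066289]
t 1.7 meas [534.9   9.7 201. ] phi 1.521 cmd [535.772   7.17  200.275   1.52 ]
[-0.002, -0.0, 0.08] 0.012 rows 1.9
[-0.0, 0.0, 0.048] -0.0 rows 1.2
```

Emit:
jog_arm(
  plan=[
    [-0.002, 0, 0.08, 0, 0, 0.012],
    [-0.002, 0, 0.08, 0, 0, 0.012],
    [-0.002, 0, 0.08, 0, 0, 0.012],
    [-0.002, 0, 0.08, 0, 0, 0.012],
    [-0.002, 0, 0.08, 0, 0, 0.012],
  ],
)

```text
t: 2.15
position: [537.9, 9.7, 123.4]
tool_rot: [0.034, 0.999, 0.0, 0.002]
ft_force: [0.2, 0.9, 1.6]
opening: 1.002
grasp_force: 0.0
```

Emit:
jog_arm(
  plan=[
    [0, 0, 0, 0, 0, 0],
    [0, 0, 0, 0, 0, 0],
    [0, 0, 0, 0, 0, 0],
  ],
)

```text
t: 2.4
position: [537.9, 8.9, 122.8]
tool_rot: [0.034, 0.999, -0.0, 0.002]
ft_force: [-0.2, -0.4, -0.2]
opening: 1.002
grasp_force: 0.0
```

Emit:
jog_arm(
  plan=[
    [0, -0.003, 0.048, 0, 0, 0],
    [0, -0.003, 0.048, 0, 0, 0],
    [0, -0.003, 0.048, 0, 0, 0],
    [0, -0.003, 0.048, 0, 0, 0],
  ],
)

```text
t: 2.73
position: [536.5, 5.7, 72.9]
tool_rot: [0.035, 0.999, 0.0, -0.0]
ft_force: [0.9, -0.8, 1.1]
opening: 0.996
grasp_force: 0.0
```

Emit:
jog_arm(
  plan=[
    [0, 0, 0, 0, 0, 0],
    [0, 0, 0, 0, 0, 0],
    [0, 0, 0, 0, 0, 0],
    [0, 0, 0, 0, 0, 0],
    [0, 0, 0, 0, 0, 0],
  ],
  grip=-1,
  force=40,
)

```text
t: 3.15
position: [537.4, 7.2, 73.9]
tool_rot: [0.034, 0.999, 0.001, 0.001]
ft_force: [-0.9, 5.7, 3.4]
opening: 0.411
grasp_force: 43.8
```

Emit:
jog_arm(
  plan=[
    [0.025, 0, 0, 0, 0, 0],
    [0.05, 0, 0, 0, 0, 0],
    [0.075, 0, 0, 0, 0, 0],
    [0.095, 0, 0, 0, 0, 0],
    [0.11, 0, 0, 0, 0, 0],
  ],
)

```text
t: 3.57
position: [434.4, 14.5, 75.1]
tool_rot: [0.034, 0.999, 0.001, 0.012]
ft_force: [47.0, 4.1, -14.2]
opening: 0.404
grasp_force: 41.3
```

Emit:
jog_arm(
  plan=[
    [0.005, 0, 0, 0, 0, 0],
    [0.008, 0, 0, 0, 0, 0],
    [0.011, 0, 0, 0, 0, 0],
    [0.013, 0, 0, 0, 0, 0],
    [0.013, 0, 0, 0, 0, 0],
  ],
)

```text
t: 3.98
position: [425.2, 15.1, 75.9]
tool_rot: [0.035, 0.999, 0.002, 0.016]
ft_force: [49.4, 3.8, -17.9]
opening: 0.396
grasp_force: 42.6
```

Emit:
jog_arm(
  plan=[
    [0, 0, 0, 0, 0, 0],
    [0, 0, 0, 0, 0, 0],
    [0, 0, 0, 0, 0, 0],
  ],
  grip=1,
)

```text
t: 4.23
position: [413.8, 14.3, 72.6]
tool_rot: [0.035, 0.999, -0.0, -0.0]
ft_force: [-0.3, 0.4, 0.2]
opening: 0.811
grasp_force: 0.0
```

Emit:
jog_arm(
  plan=[
    [0, 0, -0.14, 0, 0, 0],
    [0, 0, -0.14, 0, 0, 0],
    [0, 0, -0.14, 0, 0, 0],
    [0, 0, -0.14, 0, 0, 0],
    [0, 0, -0.14, 0, 0, 0],
  ],
)

```text
t: 4.65
position: [415.3, 14.2, 217.9]
tool_rot: [0.035, 0.999, -0.0, 0.004]
ft_force: [0.9, 0.4, -0.3]
opening: 1.002
grasp_force: 0.0
```

```bash
python3 - <<'E'
from h import *
s=st(); snap('wrist','w2'); snap('top','top2')
E
```

```text
{'t': 4.65, 'position': [415.303, 14.17, 217.868], 'tool_rot': [0.035, 0.999, -0.0, 0.004], 'ft_force': [0.916, 0.438, -0.305], 'opening': 1.002, 'grasp_force': 0.0, 'joints': [-0.048, -0.421, 1.712, -0.0, 1.842, -1.549]}
```

View pics/w2.png

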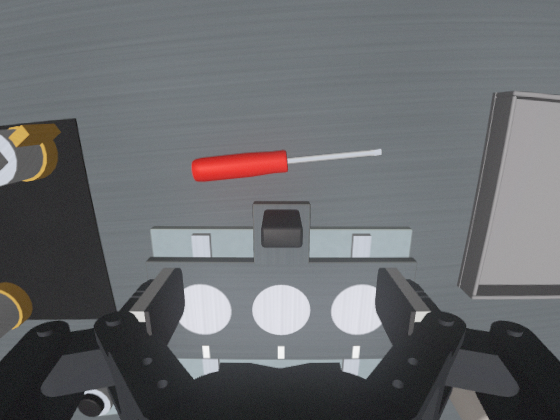

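Carriage out: nests at (206,310), (281,310), (357,310), block top about (281,232).

```bash
python3 - <<'E'
from h import *
im,d,p=load('w2')
n=[px(p,*a,35) for a in [(206,310),(281,310),(357,310)]]; print(np.round(n,1))
def block(nm,x0,x1):
    im,d,p=load(nm); W=cloud(d,p).reshape(-1,3); m=(W[:,2]>88)&(W[:,2]<103)&(abs(W[:,1]-10)<40)&(W[:,0]>x0)&(W[:,0]<x1); Q=W[m]; print(nm,len(Q),Q.mean(0).round(1),Q.min(0).round(1),Q.max(0).round(1))
block('w1',480,600);block('w2',360,480)
im,d,p=load('top2'); cv2.imwrite('pics/c2.png',cv2.resize(im[160:300,140:320,::-1],None,fx=4,fy=4,interpolation=cv2.INTER_CUBIC))
E
```

```text
[[545.  -79.9  35. ]
 [550.4   5.5  35. ]
 [556.9  92.1  35. ]]
w1 1121 [534.2   6.4  94.1] [524.3 -11.8  88.1] [545.7  24.6  96.6]
w2 942 [439.8  13.2  94. ] [430.   -5.2  88.2] [451.3  31.4  96.5]
```

View pics/c2.png

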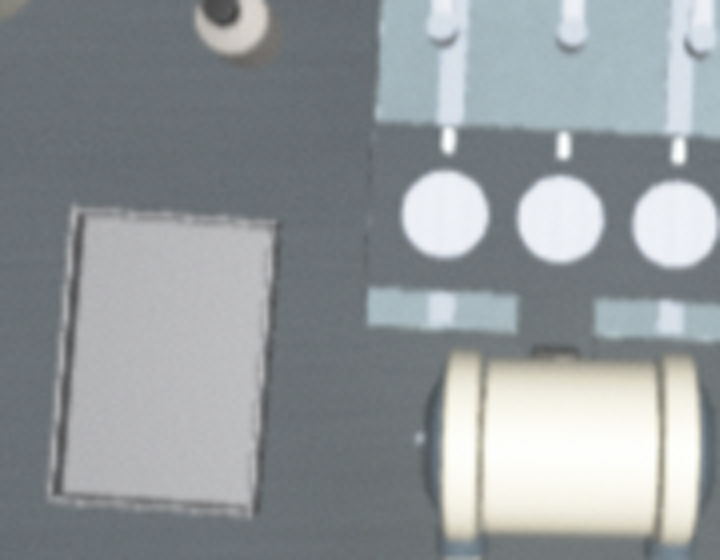

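Nests now at (445,214), (561,219), (675,224) in the crop, about 95 mm moved, and it met a hard stop. Maybe the carriage started partly out; the bridge position will tell.

```bash
python3 - <<'E'
from h import *
im,d,p=load('top0'); W=cloud(d,p)
print('gauge tip',px(p,231/4+225,35/4+160,150).round(1), px(p,231/4+225,35/4+160,142).round(1))
for v in (118,122,126,129,132,136,140): print(v,[W[v,u].round(0).tolist() for u in (262,281,300)])
im,d,p=load('top2')
q=lambda x,y,z:px(p,(x+.5)/4-.5+140,(y+.5)/4-.5+160,z)
print([q(*a,35).round(1) for a in [(445,214),(561,219),(675,224)]], [q(*a,35).round(1) for a in [(448,141),(564,146),(679,151)]])
print('block edge',q(556,347,95))
W=cloud(d,p).reshape(-1,3)
m=(W[:,0]>700)&(W[:,0]<850)&(abs(W[:,1])<140)&(W[:,2]>150); Q=W[m]; print('bridge',Q.min(0),Q.max(0),np.percentile(Q[:,0],[5,25,50,75,95]))
m=(W[:,0]>600)&(W[:,0]<740)&(abs(W[:,1])<140)&(W[:,2]>125); Q=W[m]; print('heads',len(Q),Q.min(0),Q.max(0))
E
```

```text
gauge tip [678.  -4. 150.] [679.2  -4.2 142. ]
118 [[790.0, 50.0, 284.0], [866.0, -7.0, 2.0], [864.0, -68.0, 5.0]]
122 [[780.0, 50.0, 283.0], [852.0, -6.0, 5.0], [851.0, -68.0, 6.0]]
126 [[768.0, 50.0, 287.0], [785.0, -0.0, 218.0], [785.0, -53.0, 214.0]]
129 [[761.0, 50.0, 287.0], [777.0, -0.0, 216.0], [776.0, -53.0, 214.0]]
132 [[755.0, 51.0, 278.0], [769.0, -0.0, 216.0], [768.0, -52.0, 213.0]]
136 [[758.0, 52.0, 219.0], [759.0, 0.0, 212.0], [755.0, -52.0, 221.0]]
140 [[794.0, 56.0, 13.0], [793.0, -5.0, 11.0], [793.0, -66.0, 5.0]]
[array([559.4,  96.1,  35. ]), array([553.1,   5.7,  35. ]), array([546.9, -83.2,  35. ])] [array([616.4,  92.4,  35. ]), array([610.2,   1.9,  35. ]), array([604., -88.,  35.])]
block edge [454.49194789  13.07522483  95.        ]
bridge [ 700.16962321 -139.93519699  150.00028774] [836.59049816 139.40490824 291.67652861] [716.90348393 755.87988647 765.87009374 777.13962297 794.23866292]
heads 487 [ 657.13242664 -102.43721607  171.18849743] [739.64216091  96.06978997 211.12957055]
```

The bridge (x about 771) puts home nests at about x 671, so the carriage had started about 25 mm out and is now at its outer stop. On to the cartridges, with part D first.

```bash
cat >> h.py <<'E'
def cmd():
    s=get_state(); M=R.from_quat(s['tool_rot']).as_matrix()
    return [*s['position'],np.arctan2(M[1,1],M[0,1])]
E
python3 - <<'E'
from h import *
plan((390,-125,225,1.02),(370,-255,210,0.54))
E
```

```text
t 4.8 meas [413.9  14.3 212.5] phi 1.502 cmd [413.915  14.259 212.53    1.502]
[0.014, -0.141, -0.012] 0.307 rows 3.9
[-0.051, -0.121, 0.015] 0.305 rows 3.8
```

Emit:
jog_arm(
  plan=[
    [0.014, -0.141, -0.012, 0, 0, 0.307],
    [0.014, -0.141, -0.012, 0, 0, 0.307],
    [0.014, -0.141, -0.012, 0, 0, 0.307],
    [0.014, -0.141, -0.012, 0, 0, 0.307],
    [0.014, -0.141, -0.012, 0, 0, 0.307],
  ],
)

```text
t: 5.17
position: [388.7, -128.2, 222.1]
tool_rot: [0.277, 0.961, -0.0, -0.002]
ft_force: [0.8, 0.5, 0.2]
opening: 0.997
grasp_force: 0.0
```

Emit:
jog_arm(
  plan=[
    [-0.051, -0.121, 0.015, 0, 0, 0.305],
    [-0.051, -0.121, 0.015, 0, 0, 0.305],
    [-0.051, -0.121, 0.015, 0, 0, 0.305],
    [-0.051, -0.121, 0.015, 0, 0, 0.305],
    [-0.051, -0.121, 0.015, 0, 0, 0.305],
  ],
)

```text
t: 5.58
position: [369.1, -256.0, 206.2]
tool_rot: [0.495, 0.869, 0.0, -0.003]
ft_force: [-0.1, -0.1, 0.5]
opening: 0.997
grasp_force: 0.0
```

```bash
python3 - <<'E'
from h import *
s=st(); snap('wrist','w3')
E
```

```text
{'t': 5.583, 'position': [369.094, -255.956, 206.232], 'tool_rot': [0.495, 0.869, 0.0, -0.003], 'ft_force': [-0.069, -0.12, 0.478], 'opening': 0.997, 'grasp_force': 0.0, 'joints': [-0.682, -0.317, 1.653, -0.0, 1.811, -1.217]}
```

View pics/w3.png

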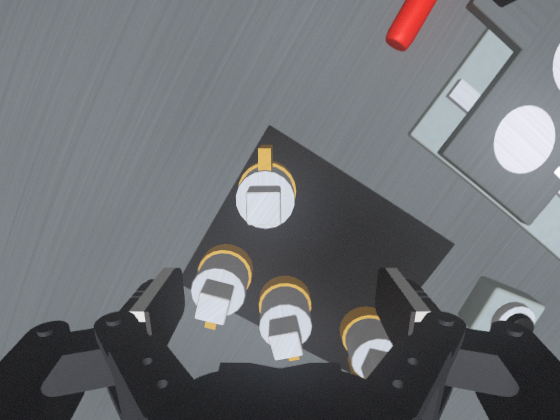

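The view shows D's head at (264,209) with its lug pointing up, ending at (264,147). C's head is at (214,304) with lug tip (210,327), B's at (287,340) with lug tip (294,359), and A is partly hidden at (375,360). I'll fit head squares from depth.

```bash
cat >> h.py <<'E'
from scipy.ndimage import label
def heads(f,zlo=83,zhi=103,ztop=93,amin=150,show=True):
    im,d,p=load(f); W=cloud(d,p); m=(W[...,2]>zlo)&(W[...,2]<zhi)&(W[...,1]<600)
    m=cv2.morphologyEx(m.astype(np.uint8),cv2.MORPH_OPEN,np.ones((3,3))); L,n=label(m); out=[]
    for k in range(1,n+1):
        v,u=np.nonzero(L==k)
        if len(v)<amin: continue
        P=np.array([px(p,a,b,ztop)[:2] for a,b in zip(u,v)],np.float32)
        (c,w,a)=cv2.minAreaRect(P); out.append((*c,np.radians(a)))
        if show: print('px',u.mean().round(),v.mean().round(),'c',np.round(c,1),'mean',P.mean(0).round(1),'size',np.round(w,1),'yaw',np.radians(a).round(3),'mod',(np.radians(a)%(np.pi/2)).round(3))
    return out
E
python3 - <<'E'
from h import *
heads('w3')
im,d,p=load('w3')
print('corners',[px(p,*a,93)[:2].round(1) for a in [(247,194),(280,193),(283,224),(246,224)]])
print('lugs D,C,B',[px(p,*a,53)[:2].round(1) for a in [(264,147),(210,328),(294,360)]])
E
```

```text
px 263.0 207.0 c [ 353.8 -259.8] mean [ 354.  -259.8] size [27.6 29.1] yaw 0.536 mod 0.536
px 212.0 306.0 c [ 360.1 -362.2] mean [ 360.1 -362.3] size [28.1 32.5] yaw 0.276 mod 0.276
px 285.0 343.0 c [ 435.6 -361.6] mean [ 435.6 -361.4] size [28.8 33.6] yaw 0.76 mod 0.76
corners [array([ 337.7, -257.2]), array([ 359.9, -243. ]), array([ 375.2, -264. ]), array([ 349.2, -279.4])]
lugs D,C,B [array([ 330.6, -221.5]), array([ 374.5, -412. ]), array([ 471.6, -401.3])]
```

```bash
python3 - <<'E'
from h import *
plan((354.3,-260,115,0.538))
E
```

```text
t 5.6 meas [ 369.7 -254.7  207. ] phi 0.542 cmd [ 369.665 -254.705  207.034    0.542]
[0.003, -0.016, 0.092] 0.003 rows 2.2
```

Emit:
jog_arm(
  plan=[
    [0.003, -0.016, 0.046, 0, 0, 0.003],
    [0.003, -0.016, 0.092, 0, 0, 0.003],
    [0.003, -0.016, 0.092, 0, 0, 0.003],
    [0.003, -0.016, 0.092, 0, 0, 0.003],
    [0.003, -0.016, 0.092, 0, 0, 0.003],
  ],
)

```text
t: 6.05
position: [355.6, -259.7, 118.0]
tool_rot: [0.493, 0.87, 0.0, -0.0]
ft_force: [0.2, 1.1, 1.8]
opening: 1.0
grasp_force: 0.0
```

Emit:
jog_arm(
  plan=[
    [0, 0, 0.026, 0, 0, 0],
    [0, 0, 0.052, 0, 0, 0],
    [0, 0, 0.052, 0, 0, 0],
    [0, 0, 0.052, 0, 0, 0],
  ],
)

```text
t: 6.38
position: [355.7, -260.7, 67.0]
tool_rot: [0.494, 0.869, 0.0, 0.0]
ft_force: [0.2, -0.7, 0.7]
opening: 0.995
grasp_force: 0.0
```

Emit:
jog_arm(
  plan=[
    [0, 0, 0.004, 0, 0, 0],
    [0, 0, 0.004, 0, 0, 0],
    [0, 0, 0.004, 0, 0, 0],
    [0, 0, 0.004, 0, 0, 0],
    [0, 0, 0.004, 0, 0, 0],
  ],
  grip=-1,
  force=50,
)

```text
t: 6.8
position: [355.9, -261.3, 63.1]
tool_rot: [0.495, 0.869, 0.0, 0.002]
ft_force: [0.2, 0.5, -2.3]
opening: 0.322
grasp_force: 54.0
```

Emit:
jog_arm(
  plan=[
    [0, 0, -0.01, 0, 0, 0],
    [0, 0, -0.03, 0, 0, 0],
    [0, 0, -0.05, 0, 0, 0],
    [0, 0, -0.05, 0, 0, 0],
    [0, 0, -0.05, 0, 0, 0],
  ],
)

```text
t: 7.22
position: [355.2, -261.1, 111.7]
tool_rot: [0.495, 0.869, -0.0, 0.001]
ft_force: [0.0, 0.1, -7.0]
opening: 0.319
grasp_force: 54.4
```

Emit:
jog_arm(
  plan=[
    [0, 0, -0.1, 0, 0, 0],
    [0, 0, -0.1, 0, 0, 0],
    [0, 0, -0.1, 0, 0, 0],
    [0, 0, -0.1, 0, 0, 0],
    [0, 0, -0.1, 0, 0, 0],
  ],
)

```text
t: 7.63
position: [354.9, -260.8, 209.9]
tool_rot: [0.495, 0.869, 0.0, -0.001]
ft_force: [-0.7, -0.4, -8.0]
opening: 0.32
grasp_force: 53.6
```

```bash
python3 - <<'E'
from h import *
st(); plan((420,-200,None,0.0),(490,-130,None,-0.6),(530,-90,None,-1.15),(545,-84,None,-1.64))
E
```

```text
{'t': 7.633, 'position': [354.906, -260.843, 209.893], 'tool_rot': [0.495, 0.869, 0.0, -0.001], 'ft_force': [-0.712, -0.409, -7.963], 'opening': 0.32, 'grasp_force': 53.588, 'joints': [-0.711, -0.344, 1.668, -0.0, 1.819, -1.247]}
t 7.6 meas [ 354.9 -260.8  209.9] phi 0.536 cmd [ 354.906 -260.843  209.893    0.536]
[0.019, 0.087, 0.0] 0.341 rows 4.3
[0.07, 0.07, 0.0] 0.382 rows 4.8
[0.056, 0.01, 0.0] 0.35 rows 4.4
[0.016, 0.001, 0.0] 0.312 rows 3.9
```

Emit:
jog_arm(
  plan=[
    [0.019, 0.087, 0, 0, 0, 0.341],
    [0.019, 0.087, 0, 0, 0, 0.341],
    [0.019, 0.087, 0, 0, 0, 0.341],
    [0.019, 0.087, 0, 0, 0, 0.341],
    [0.019, 0.087, 0, 0, 0, 0.341],
  ],
)

```text
t: 8.05
position: [419.6, -198.4, 206.4]
tool_rot: [0.708, 0.706, -0.001, -0.004]
ft_force: [0.0, 0.1, -6.3]
opening: 0.32
grasp_force: 53.8
```

Emit:
jog_arm(
  plan=[
    [0.07, 0.07, 0, 0, 0, 0.382],
    [0.07, 0.07, 0, 0, 0, 0.382],
    [0.07, 0.07, 0, 0, 0, 0.382],
    [0.07, 0.07, 0, 0, 0, 0.382],
    [0.07, 0.07, 0, 0, 0, 0.382],
  ],
)

```text
t: 8.47
position: [489.6, -128.3, 206.0]
tool_rot: [0.884, 0.467, -0.003, -0.003]
ft_force: [0.1, -0.5, -6.7]
opening: 0.32
grasp_force: 54.2
```

Emit:
jog_arm(
  plan=[
    [0.056, 0.01, 0, 0, 0, 0.35],
    [0.056, 0.01, 0, 0, 0, 0.35],
    [0.056, 0.01, 0, 0, 0, 0.35],
    [0.056, 0.01, 0, 0, 0, 0.35],
    [0.056, 0.01, 0, 0, 0, 0.35],
  ],
)

```text
t: 8.88
position: [528.6, -88.6, 206.0]
tool_rot: [0.978, 0.208, -0.004, -0.002]
ft_force: [0.2, 0.9, -6.2]
opening: 0.321
grasp_force: 53.9
```

Emit:
jog_arm(
  plan=[
    [0.016, 0.001, 0, 0, 0, 0.312],
    [0.016, 0.001, 0, 0, 0, 0.312],
    [0.016, 0.001, 0, 0, 0, 0.312],
    [0.016, 0.001, 0, 0, 0, 0.312],
    [0.016, 0.001, 0, 0, 0, 0.312],
  ],
)

```text
t: 9.3
position: [543.5, -83.4, 206.4]
tool_rot: [0.999, -0.035, -0.004, -0.001]
ft_force: [0.5, -0.9, -6.9]
opening: 0.323
grasp_force: 53.8
```

```bash
python3 - <<'E'
from h import *
s=st(); snap('wrist','w4')
E
```

```text
{'t': 9.3, 'position': [543.517, -83.388, 206.395], 'tool_rot': [0.999, -0.035, -0.004, -0.001], 'ft_force': [0.491, -0.943, -6.858], 'opening': 0.323, 'grasp_force': 53.826, 'joints': [-0.214, -0.041, 1.409, -0.0, 1.781, 1.426]}
```

View pics/w4.png

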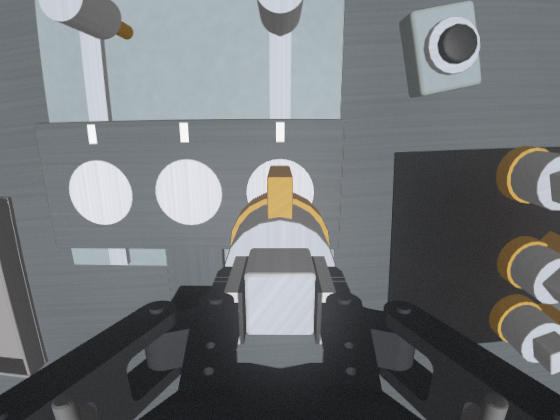

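Part D is held over nest 2. Nests 0 and 1 show at (100,192) and (189,192), the marks at (92,134), (184,132), (280,132), and the lug at column 280 lines up with its mark.

```bash
python3 - <<'E'
from h import *
im,d,p=load('w4'); g=im.min(2)
L,n=label(g>190)
for k in range(1,n+1):
    v,u=np.nonzero(L==k)
    if len(v)<60 or v.mean()>230: continue
    P=np.array([px(p,a,b,35)[:2] for a,b in zip(u,v)]); print(len(v),u.mean().round(1),v.mean().round(1),P.mean(0).round(1),np.ptp(P,axis=0).round(1))
print('marks',[px(p,*a,35)[:2].round(1) for a in [(92,134),(184,132),(280,132)]])
s=get_state(); M=R.from_quat(s['tool_rot']).as_matrix(); print(s['position'],M[:,2],np.arctan2(M[1,1],M[0,1]))
# held lug end top & head
print('lug',[px(p,280,168,s['position'][2]-60+50)[:2]])
E
```

```text
686 60.1 8.3 [728.5 100.5] [20.6 40.9]
384 279.7 4.7 [710.4 -96. ] [11.  35.2]
878 449.6 46.1 [ 669.2 -246.6] [47.2 47. ]
1623 93.4 77.5 [665.2  79.3] [79.5 22.9]
1777 279.9 76.2 [651.  -92.1] [73.8 23. ]
178 280.0 131.5 [602.6 -88.8] [17.7  8.6]
166 183.6 132.0 [609.    1.3] [17.1  8.8]
163 91.5 133.6 [615.3  91.1] [18.3  8.8]
581 547.7 184.5 [ 535.3 -359.8] [53.1 29.2]
1279 280.1 179.7 [557.2 -85.8] [44.4 65.1]
3370 188.3 191.7 [551.7   5. ] [65.  65.4]
3142 100.2 192.2 [557.9  94.7] [65.1 65.5]
marks [array([614.9,  90.7]), array([609. ,   0.9]), array([602.2, -88.8])]
[543.65126801 -83.44957888 207.02562392] [-0.00639455  0.00135621 -0.99997864] -1.6342591416662062
lug [array([591.41361688, -87.99354548])]
```

```bash
python3 - <<'E'
from h import *
plan((544.5,-84.6,105,-1.64))
E
```

```text
t 9.3 meas [543.7 -83.4 207. ] phi -1.634 cmd [543.651 -83.45  207.026  -1.634]
[0.001, 0.001, 0.102] 0.004 rows 2.4
```

Emit:
jog_arm(
  plan=[
    [0.001, 0.001, 0.035, 0, 0, 0.004],
    [0.001, 0.001, 0.07, 0, 0, 0.004],
    [0.001, 0.001, 0.102, 0, 0, 0.004],
    [0.001, 0.001, 0.102, 0, 0, 0.004],
    [0.001, 0.001, 0.102, 0, 0, 0.004],
  ],
)

```text
t: 9.77
position: [543.4, -84.3, 105.5]
tool_rot: [0.999, -0.035, -0.004, -0.001]
ft_force: [0.5, -1.3, -5.7]
opening: 0.323
grasp_force: 53.7
```

Emit:
jog_arm(
  plan=[
    [0, 0, 0, 0, 0, 0],
    [0, 0, 0, 0, 0, 0],
    [0, 0, 0, 0, 0, 0],
  ],
)

```text
t: 10.02
position: [547.3, -85.1, 112.5]
tool_rot: [0.999, -0.036, 0.002, 0.0]
ft_force: [0.4, 0.0, -6.0]
opening: 0.322
grasp_force: 53.8
```

```bash
python3 - <<'E'
from h import *
plan((544.5,-84.6,95,-1.64)); M=R.from_quat(get_state()['tool_rot']).as_matrix(); print(M[:,2]) 
E
```

```text
t 10.0 meas [547.3 -85.1 112.5] phi -1.642 cmd [547.254 -85.112 112.45   -1.642]
[-0.003, -0.0, 0.017] -0.001 rows 0.4
[ 0.00492836 -0.00109905 -0.99998725]
```

Emit:
jog_arm(
  plan=[
    [0, 0, 0, 0, 0, 0],
    [0, 0, 0, 0, 0, 0],
    [0, 0, 0, 0, 0, 0],
  ],
)

```text
t: 10.27
position: [546.1, -84.9, 110.1]
tool_rot: [0.999, -0.036, 0.001, 0.0]
ft_force: [-0.6, 0.4, -5.8]
opening: 0.319
grasp_force: 53.8
```

Emit:
jog_arm(
  plan=[
    [0, 0, 0, 0, 0, 0],
    [0, 0, 0, 0, 0, 0],
    [0, 0, 0, 0, 0, 0],
    [0, 0, 0, 0, 0, 0],
    [0, 0, 0, 0, 0, 0],
  ],
)

```text
t: 10.68
position: [545.7, -84.8, 109.2]
tool_rot: [0.999, -0.036, -0.0, 0.0]
ft_force: [-0.9, 0.6, -6.0]
opening: 0.32
grasp_force: 53.8
```

Emit:
jog_arm(
  plan=[
    [-0.001, 0, 0.004, 0, 0, 0],
    [-0.001, 0, 0.008, 0, 0, 0],
    [-0.001, 0, 0.011, 0, 0, 0],
    [-0.001, 0, 0.011, 0, 0, 0],
    [-0.001, 0, 0.011, 0, 0, 0],
  ],
)

```text
t: 11.1
position: [544.5, -84.6, 97.7]
tool_rot: [0.999, -0.036, -0.001, -0.0]
ft_force: [-0.5, 0.1, -5.6]
opening: 0.317
grasp_force: 53.8
```

Emit:
jog_arm(
  plan=[
    [0, 0, 0, 0, 0, 0],
    [0, 0, 0, 0, 0, 0],
    [0, 0, 0, 0, 0, 0],
    [0, 0, 0, 0, 0, 0],
    [0, 0, 0, 0, 0, 0],
  ],
)

```text
t: 11.52
position: [544.8, -84.7, 98.4]
tool_rot: [0.999, -0.036, 0.0, 0.0]
ft_force: [-0.4, -0.9, -6.2]
opening: 0.319
grasp_force: 53.8
```

Lower the last 4 mm, watching force.

Emit:
jog_arm(
  plan=[
    [0, 0, 0.001, 0, 0, 0],
    [0, 0, 0.002, 0, 0, 0],
    [0, 0, 0.003, 0, 0, 0],
    [0, 0, 0.004, 0, 0, 0],
    [0, 0, 0.004, 0, 0, 0],
  ],
)

```text
t: 11.93
position: [545.2, -84.8, 95.7]
tool_rot: [0.999, -0.036, 0.001, 0.0]
ft_force: [-3.4, 0.9, 2.2]
opening: 0.315
grasp_force: 55.0
```

Emit:
jog_arm(
  plan=[
    [0, 0, 0, 0, 0, 0],
    [0, 0, 0, 0, 0, 0],
    [0, 0, 0, 0, 0, 0],
  ],
)

```text
t: 12.18
position: [545.4, -84.8, 95.6]
tool_rot: [0.999, -0.036, 0.001, 0.0]
ft_force: [-4.5, 0.8, 5.8]
opening: 0.32
grasp_force: 55.3
```

Emit:
jog_arm(
  plan=[
    [0, 0, 0, 0, 0, 0],
    [0, 0, 0, 0, 0, 0],
    [0, 0, -0.002, 0, 0, 0],
    [0, 0, -0.002, 0, 0, 0],
  ],
  grip=0.6,
)

```text
t: 12.52
position: [545.0, -84.8, 96.4]
tool_rot: [0.999, -0.036, 0.0, 0.0]
ft_force: [-0.3, 0.4, -0.1]
opening: 0.801
grasp_force: 0.0
```

Emit:
jog_arm(
  plan=[
    [0, 0, -0.03, 0, 0, 0],
    [0, 0, -0.07, 0, 0, 0],
    [0, 0, -0.11, 0, 0, 0],
    [0, 0, -0.12, 0, 0, 0],
    [0, 0, -0.12, 0, 0, 0],
  ],
)

```text
t: 12.93
position: [546.5, -85.1, 221.7]
tool_rot: [0.999, -0.036, 0.005, 0.001]
ft_force: [-0.8, -0.6, 0.4]
opening: 0.796
grasp_force: 0.0
```

```bash
python3 - <<'E'
from h import *
s=st(); snap('wrist','w5'); heads('w5',113,135,125)
plan((535,-230,215,-1.5),(530,-345,200,-1.38))
E
```

```text
{'t': 12.933, 'position': [546.549, -85.134, 221.728], 'tool_rot': [0.999, -0.036, 0.005, 0.001], 'ft_force': [-0.796, -0.586, 0.428], 'opening': 0.796, 'grasp_force': 0.0, 'joints': [-0.216, -0.045, 1.386, -0.0, 1.792, 1.427]}
px 279.0 219.0 c [544.4 -85.8] mean [544.9 -85.8] size [27.7 29.3] yaw 1.499 mod 1.499
t 13.0 meas [545.7 -84.9 218.4] phi -1.643 cmd [545.723 -84.912 218.429  -1.643]
[-0.0, 0.145, 0.003] -0.091 rows 3.5
[-0.013, 0.115, 0.015] -0.076 rows 2.8
```

View pics/w5.png

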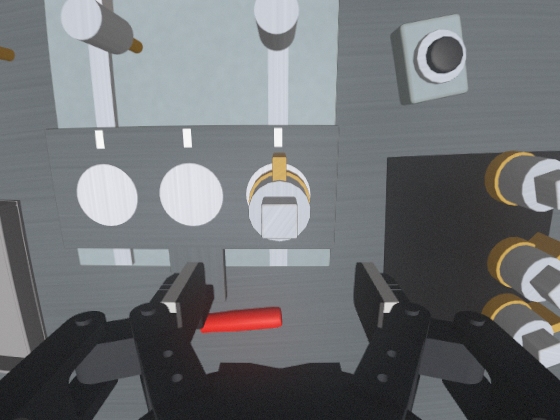

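D stands well on nest 2, about 1 mm off centre, with its lug at its mark (278,137). On to A.

Emit:
jog_arm(
  plan=[
    [0, 0.145, 0.003, 0, 0, -0.091],
    [0, 0.145, 0.003, 0, 0, -0.091],
    [0, 0.145, 0.003, 0, 0, -0.091],
    [0, 0.145, 0.003, 0, 0, -0.091],
    [0, 0.145, 0.003, 0, 0, -0.091],
  ],
)

```text
t: 13.4
position: [532.6, -233.6, 209.5]
tool_rot: [0.999, 0.033, -0.003, -0.0]
ft_force: [-0.1, -0.5, -0.4]
opening: 0.797
grasp_force: 0.0
```

Emit:
jog_arm(
  plan=[
    [-0.013, 0.115, 0.015, 0, 0, -0.076],
    [-0.013, 0.115, 0.015, 0, 0, -0.076],
    [-0.013, 0.115, 0.015, 0, 0, -0.076],
    [-0.013, 0.115, 0.015, 0, 0, -0.076],
    [-0.013, 0.115, 0.015, 0, 0, -0.076],
  ],
)

```text
t: 13.82
position: [528.6, -345.5, 194.7]
tool_rot: [0.996, 0.094, -0.002, -0.002]
ft_force: [1.0, 0.5, -0.6]
opening: 0.8
grasp_force: 0.0
```

Emit:
jog_arm(
  plan=[
    [0, 0, 0, 0, 0, 0],
    [0, 0, 0, 0, 0, 0],
    [0, 0, 0, 0, 0, 0],
    [0, 0, 0, 0, 0, 0],
    [0, 0, 0, 0, 0, 0],
  ],
)

```text
t: 14.23
position: [529.9, -344.1, 198.8]
tool_rot: [0.995, 0.096, 0.0, 0.0]
ft_force: [-0.3, -1.0, -0.2]
opening: 0.801
grasp_force: 0.0
```

```bash
python3 - <<'E'
from h import *
s=st(); snap('wrist','w6'); heads('w6')
E
```

```text
{'t': 14.233, 'position': [529.904, -344.127, 198.786], 'tool_rot': [0.995, 0.096, 0.0, 0.0], 'ft_force': [-0.278, -0.972, -0.196], 'opening': 0.801, 'grasp_force': 0.0, 'joints': [-0.63, 0.173, 1.199, 0.0, 1.769, 0.749]}
px 290.0 197.0 c [ 543.7 -350.9] mean [ 543.9 -350.8] size [28.9 27.7] yaw 0.249 mod 0.249
px 282.0 313.0 c [ 441.5 -364.6] mean [ 441.6 -364.6] size [31.7 29.9] yaw 0.755 mod 0.755
```

View pics/w6.png

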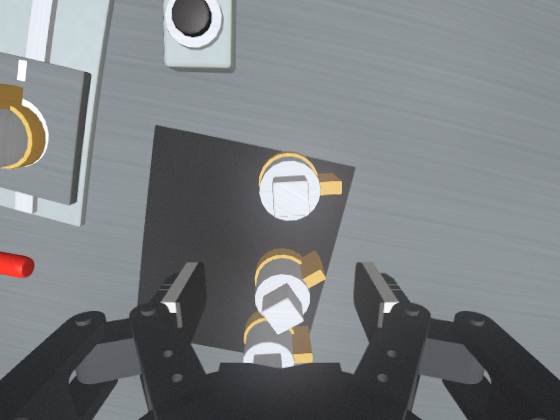

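A's head is at (290,197) with its lug pointing right, ending at (341,187). That gives a lug angle of about -1.32 rad.

```bash
python3 - <<'E'
from h import *
plan((543.8,-350.9,118,-1.322),(None,None,63,None))
E
```

```text
t 14.3 meas [ 529.8 -344.3  198.7] phi -1.379 cmd [ 529.831 -344.339  198.714   -1.379]
[0.012, 0.009, 0.081] -0.037 rows 2.0
[0.0, 0.0, 0.055] -0.0 rows 1.3
```

Emit:
jog_arm(
  plan=[
    [0.012, 0.009, 0.04, 0, 0, -0.037],
    [0.012, 0.009, 0.081, 0, 0, -0.037],
    [0.012, 0.009, 0.081, 0, 0, -0.037],
    [0.012, 0.009, 0.081, 0, 0, -0.037],
    [0.012, 0.009, 0.081, 0, 0, -0.037],
  ],
)

```text
t: 14.7
position: [543.5, -351.8, 119.7]
tool_rot: [0.992, 0.124, 0.001, 0.001]
ft_force: [1.0, -0.7, 1.2]
opening: 0.801
grasp_force: 0.0
```

Emit:
jog_arm(
  plan=[
    [0, 0, 0, 0, 0, 0],
    [0, 0, 0.02, 0, 0, 0],
    [0, 0, 0.04, 0, 0, 0],
    [0, 0, 0.05, 0, 0, 0],
    [0, 0, 0.05, 0, 0, 0],
  ],
)

```text
t: 15.12
position: [542.7, -351.3, 66.7]
tool_rot: [0.992, 0.124, -0.0, -0.0]
ft_force: [-1.3, 0.3, -0.6]
opening: 0.798
grasp_force: 0.0
```

Emit:
jog_arm(
  plan=[
    [0, 0, 0, 0, 0, 0],
    [0, 0, 0, 0, 0, 0],
    [0, 0, 0, 0, 0, 0],
    [0, 0, 0, 0, 0, 0],
    [0, 0, 0, 0, 0, 0],
  ],
)

```text
t: 15.53
position: [543.4, -351.8, 68.3]
tool_rot: [0.992, 0.124, 0.001, 0.001]
ft_force: [0.9, -0.4, 0.2]
opening: 0.8
grasp_force: 0.0
```

Emit:
jog_arm(
  plan=[
    [0, 0, 0.005, 0, 0, 0],
    [0, 0, 0.005, 0, 0, 0],
    [0, 0, 0.005, 0, 0, 0],
  ],
)

```text
t: 15.78
position: [542.7, -351.3, 61.6]
tool_rot: [0.992, 0.124, -0.0, -0.0]
ft_force: [0.1, 0.3, 0.6]
opening: 0.801
grasp_force: 0.0
```

Emit:
jog_arm(
  plan=[
    [0, 0, 0, 0, 0, 0],
    [0, 0, 0, 0, 0, 0],
    [0, 0, 0, 0, 0, 0],
    [0, 0, 0, 0, 0, 0],
    [0, 0, 0, 0, 0, 0],
  ],
  grip=-1,
)

```text
t: 16.2
position: [543.3, -351.3, 63.1]
tool_rot: [0.992, 0.124, 0.0, 0.0]
ft_force: [-1.3, 2.1, 5.1]
opening: 0.319
grasp_force: 58.4
```

Emit:
jog_arm(
  plan=[
    [0, 0, -0.01, 0, 0, 0],
    [0, 0, -0.04, 0, 0, 0],
    [0, 0, -0.08, 0, 0, 0],
    [0, 0, -0.12, 0, 0, 0],
    [0, 0, -0.14, 0, 0, 0],
  ],
)

```text
t: 16.62
position: [543.6, -352.3, 208.4]
tool_rot: [0.992, 0.124, 0.002, 0.002]
ft_force: [0.7, -0.7, -1.5]
opening: 0.317
grasp_force: 57.5
```

Emit:
jog_arm(
  plan=[
    [0, 0, 0, 0, 0, 0],
    [0, 0, 0, 0, 0, 0],
    [0, 0, 0, 0, 0, 0],
    [0, 0, 0, 0, 0, 0],
    [0, 0, 0, 0, 0, 0],
  ],
)

```text
t: 17.03
position: [542.3, -351.1, 199.1]
tool_rot: [0.992, 0.124, -0.002, -0.002]
ft_force: [-0.4, -0.0, -2.5]
opening: 0.318
grasp_force: 57.4
```

```bash
python3 - <<'E'
from h import *
st(); plan((530,-200,None,-0.8),(545,-60,None,-0.3),(551.7,5,None,-0.069))
E
```

```text
{'t': 17.033, 'position': [542.277, -351.057, 199.087], 'tool_rot': [0.992, 0.124, -0.002, -0.002], 'ft_force': [-0.38, -0.009, -2.54], 'opening': 0.318, 'grasp_force': 57.392, 'joints': [-0.627, 0.217, 1.149, -0.0, 1.781, 0.695]}
t 17.0 meas [ 542.3 -351.1  199.1] phi -1.322 cmd [ 542.277 -351.057  199.087   -1.322]
[0.025, -0.149, 0.0] -0.333 rows 4.2
[0.109, -0.09, 0.0] -0.318 rows 4.0
[0.064, -0.013, 0.0] -0.147 rows 1.8
```

A weighs about 2.5 N, so it is empty and goes to the tray.

```bash
python3 - <<'E'
from h import *
plan((505,-170,240,-1.322),(475,30,240,None),(480,200,240,-1.4),(500,311,220,-1.5),(None,None,90,None))
E
```

```text
t 17.0 meas [ 542.3 -351.1  199.1] phi -1.322 cmd [ 542.277 -351.057  199.087   -1.322]
[0.008, -0.185, -0.041] -0.0 rows 4.5
[0.02, -0.201, 0.0] -0.0 rows 4.8
[0.047, -0.163, 0.0] 0.049 rows 4.1
[0.039, -0.106, 0.02] 0.064 rows 2.8
[0.0, 0.0, 0.13] -0.0 rows 3.1
```

Emit:
jog_arm(
  plan=[
    [0.002, -0.03, -0.041, 0, 0, 0],
    [0.008, -0.07, -0.041, 0, 0, 0],
    [0.008, -0.11, -0.041, 0, 0, 0],
    [0.008, -0.15, -0.041, 0, 0, 0],
    [0.008, -0.185, -0.041, 0, 0, 0],
  ],
)

```text
t: 17.45
position: [504.3, -168.1, 242.1]
tool_rot: [0.992, 0.124, -0.001, -0.001]
ft_force: [0.9, 0.4, -1.8]
opening: 0.32
grasp_force: 57.3
```

Emit:
jog_arm(
  plan=[
    [0.02, -0.201, 0, 0, 0, 0],
    [0.02, -0.201, 0, 0, 0, 0],
    [0.02, -0.201, 0, 0, 0, 0],
    [0.02, -0.201, 0, 0, 0, 0],
    [0.02, -0.201, 0, 0, 0, 0],
  ],
)

```text
t: 17.87
position: [474.0, 31.9, 242.1]
tool_rot: [0.992, 0.124, -0.001, -0.0]
ft_force: [1.3, 0.9, -3.4]
opening: 0.32
grasp_force: 57.3
```

Emit:
jog_arm(
  plan=[
    [0.047, -0.163, 0, 0, 0, 0.049],
    [0.047, -0.163, 0, 0, 0, 0.049],
    [0.047, -0.163, 0, 0, 0, 0.049],
    [0.047, -0.163, 0, 0, 0, 0.049],
    [0.047, -0.163, 0, 0, 0, 0.049],
  ],
)

```text
t: 18.28
position: [479.3, 205.3, 241.1]
tool_rot: [0.996, 0.089, -0.002, -0.001]
ft_force: [-1.0, -0.6, -2.3]
opening: 0.318
grasp_force: 57.4
```

Emit:
jog_arm(
  plan=[
    [0.039, -0.106, 0.02, 0, 0, 0.064],
    [0.039, -0.106, 0.02, 0, 0, 0.064],
    [0.039, -0.106, 0.02, 0, 0, 0.064],
    [0.039, -0.106, 0.02, 0, 0, 0.064],
    [0.039, -0.106, 0.02, 0, 0, 0.064],
  ],
)

```text
t: 18.7
position: [500.2, 311.2, 220.2]
tool_rot: [0.999, 0.037, -0.002, 0.001]
ft_force: [-0.5, -0.8, -2.6]
opening: 0.319
grasp_force: 56.4
```

Emit:
jog_arm(
  plan=[
    [0, 0, 0.035, 0, 0, 0],
    [0, 0, 0.07, 0, 0, 0],
    [0, 0, 0.1, 0, 0, 0],
    [0, 0, 0.12, 0, 0, 0],
    [0, 0, 0.12, 0, 0, 0],
  ],
)

```text
t: 19.12
position: [498.3, 307.3, 96.7]
tool_rot: [0.999, 0.035, -0.005, 0.003]
ft_force: [-0.7, -1.0, -3.9]
opening: 0.318
grasp_force: 56.2
```

Emit:
jog_arm(
  plan=[
    [0, 0, 0, 0, 0, 0],
    [0, 0, 0, 0, 0, 0],
    [0, 0, 0, 0, 0, 0],
    [0, 0, 0, 0, 0, 0],
    [0, 0, 0, 0, 0, 0],
  ],
)

```text
t: 19.53
position: [501.8, 310.5, 105.2]
tool_rot: [0.999, 0.035, 0.001, -0.001]
ft_force: [0.1, 0.2, -2.7]
opening: 0.322
grasp_force: 56.3
```

Emit:
jog_arm(
  plan=[
    [0, 0, 0, 0, 0, 0],
    [0, 0, 0, 0, 0, 0],
    [0, 0, 0, 0, 0, 0],
    [0, 0, 0, 0, 0, 0],
    [0, 0, 0, 0, 0, 0],
  ],
)

```text
t: 19.95
position: [501.0, 310.2, 103.2]
tool_rot: [0.999, 0.036, -0.0, 0.0]
ft_force: [0.5, 0.2, -2.8]
opening: 0.317
grasp_force: 56.3
```

Emit:
jog_arm(
  plan=[
    [0, 0, 0.01, 0, 0, 0],
    [0, 0, 0.02, 0, 0, 0],
    [0, 0, 0.028, 0, 0, 0],
    [0, 0, 0.034, 0, 0, 0],
    [0, 0, 0.034, 0, 0, 0],
  ],
)

```text
t: 20.37
position: [499.8, 309.5, 66.3]
tool_rot: [0.999, 0.036, -0.002, 0.001]
ft_force: [0.4, -0.7, -2.4]
opening: 0.317
grasp_force: 56.4
```

Emit:
jog_arm(
  plan=[
    [0, 0, 0, 0, 0, 0],
    [0, 0, 0, 0, 0, 0],
    [0, 0, 0.001, 0, 0, 0],
    [0, 0, 0.002, 0, 0, 0],
    [0, 0, 0.002, 0, 0, 0],
  ],
)

```text
t: 20.78
position: [501.1, 310.2, 67.4]
tool_rot: [0.999, 0.035, 0.0, -0.0]
ft_force: [0.6, 0.7, -1.1]
opening: 0.317
grasp_force: 56.4
```

Emit:
jog_arm(
  plan=[
    [0, 0, 0, 0, 0, 0],
    [0, 0, 0, 0, 0, 0],
    [0, 0, 0.001, 0, 0, 0],
    [0, 0, 0.002, 0, 0, 0],
    [0, 0, 0.002, 0, 0, 0],
  ],
)

```text
t: 21.2
position: [501.0, 310.1, 65.1]
tool_rot: [0.999, 0.035, -0.0, 0.0]
ft_force: [-0.1, -0.6, -1.9]
opening: 0.316
grasp_force: 56.4
```

Emit:
jog_arm(
  plan=[
    [0, 0, 0.001, 0, 0, 0],
    [0, 0, 0.002, 0, 0, 0],
    [0, 0, 0.002, 0, 0, 0],
    [0, 0, 0.002, 0, 0, 0],
    [0, 0, 0.002, 0, 0, 0],
  ],
)

```text
t: 21.62
position: [501.2, 310.3, 65.0]
tool_rot: [0.999, 0.035, 0.0, -0.0]
ft_force: [-2.9, -2.3, 5.5]
opening: 0.316
grasp_force: 57.7
```

Emit:
jog_arm(
  plan=[
    [0, 0, 0, 0, 0, 0],
    [0, 0, 0, 0, 0, 0],
    [0, 0, 0, 0, 0, 0],
    [0, 0, 0, 0, 0, 0],
  ],
  grip=0.6,
)

```text
t: 21.95
position: [501.1, 310.2, 63.2]
tool_rot: [0.999, 0.035, 0.0, -0.0]
ft_force: [0.8, 0.9, 0.5]
opening: 0.797
grasp_force: 0.0
```

Emit:
jog_arm(
  plan=[
    [0, 0, -0.03, 0, 0, 0],
    [0, 0, -0.07, 0, 0, 0],
    [0, 0, -0.11, 0, 0, 0],
    [0, 0, -0.14, 0, 0, 0],
    [0, 0, -0.15, 0, 0, 0],
  ],
)

```text
t: 22.37
position: [502.5, 310.9, 220.2]
tool_rot: [0.999, 0.035, 0.004, -0.002]
ft_force: [0.2, 0.6, 0.3]
opening: 0.801
grasp_force: 0.0
```

```bash
python3 - <<'E'
from h import *
st(); snap('wrist','w7'); heads('w7',83,106,95)
plan((480,165,240,-1.4),(450,0,240,-1.3),(430,-190,230,-1.0),(425,-340,205,-0.9))
E
```

```text
{'t': 22.367, 'position': [502.472, 310.909, 220.189], 'tool_rot': [0.999, 0.035, 0.004, -0.002], 'ft_force': [0.227, 0.585, 0.272], 'opening': 0.801, 'grasp_force': 0.0, 'joints': [0.497, 0.056, 1.288, -0.0, 1.789, 1.996]}
px 281.0 207.0 c [502.6 309.7] mean [502.9 309.7] size [28.7 27.7] yaw 0.072 mod 0.072
t 22.4 meas [502.6 311.  219.9] phi -1.500 cmd [502.563 310.953 219.865  -1.5  ]
[-0.033, 0.144, -0.02] -0.064 rows 3.6
[-0.058, 0.157, -0.0] -0.063 rows 4.0
[-0.07, 0.178, 0.01] -0.191 rows 4.6
[-0.085, 0.124, 0.025] -0.064 rows 3.7
```

A stands in the tray. Now B.

Emit:
jog_arm(
  plan=[
    [-0.033, 0.144, -0.02, 0, 0, -0.064],
    [-0.033, 0.144, -0.02, 0, 0, -0.064],
    [-0.033, 0.144, -0.02, 0, 0, -0.064],
    [-0.033, 0.144, -0.02, 0, 0, -0.064],
    [-0.033, 0.144, -0.02, 0, 0, -0.064],
  ],
)

```text
t: 22.83
position: [478.0, 160.2, 232.8]
tool_rot: [0.997, 0.083, -0.0, 0.001]
ft_force: [0.1, 0.6, -0.2]
opening: 0.798
grasp_force: 0.0
```

Emit:
jog_arm(
  plan=[
    [-0.058, 0.157, 0, 0, 0, -0.063],
    [-0.058, 0.157, 0, 0, 0, -0.063],
    [-0.058, 0.157, 0, 0, 0, -0.063],
    [-0.058, 0.157, 0, 0, 0, -0.063],
    [-0.058, 0.157, 0, 0, 0, -0.063],
  ],
)

```text
t: 23.25
position: [446.8, -6.0, 231.5]
tool_rot: [0.991, 0.131, -0.001, 0.001]
ft_force: [-0.1, 0.4, 0.3]
opening: 0.798
grasp_force: 0.0
```

Emit:
jog_arm(
  plan=[
    [-0.07, 0.178, 0.01, 0, 0, -0.191],
    [-0.07, 0.178, 0.01, 0, 0, -0.191],
    [-0.07, 0.178, 0.01, 0, 0, -0.191],
    [-0.07, 0.178, 0.01, 0, 0, -0.191],
    [-0.07, 0.178, 0.01, 0, 0, -0.191],
  ],
)

```text
t: 23.67
position: [427.7, -191.9, 221.4]
tool_rot: [0.959, 0.282, -0.001, -0.001]
ft_force: [2.0, -0.2, -0.2]
opening: 0.801
grasp_force: 0.0
```

Emit:
jog_arm(
  plan=[
    [-0.085, 0.124, 0.025, 0, 0, -0.064],
    [-0.085, 0.124, 0.025, 0, 0, -0.064],
    [-0.085, 0.124, 0.025, 0, 0, -0.064],
    [-0.085, 0.124, 0.025, 0, 0, -0.064],
    [-0.085, 0.124, 0.025, 0, 0, -0.064],
  ],
)

```text
t: 24.08
position: [422.3, -344.4, 193.5]
tool_rot: [0.945, 0.327, -0.002, -0.002]
ft_force: [0.2, 0.6, -0.8]
opening: 0.799
grasp_force: 0.0
```

Emit:
jog_arm(
  plan=[
    [0, 0, 0, 0, 0, 0],
    [0, 0, 0, 0, 0, 0],
    [0, 0, 0, 0, 0, 0],
    [0, 0, 0, 0, 0, 0],
    [0, 0, 0, 0, 0, 0],
  ],
)

```text
t: 24.5
position: [424.1, -340.0, 198.8]
tool_rot: [0.944, 0.33, 0.0, 0.0]
ft_force: [-0.5, -0.2, -0.4]
opening: 0.796
grasp_force: 0.0
```

```bash
python3 - <<'E'
from h import *
s=st(); snap('wrist','w8'); h=heads('w8')
b=min(h,key=lambda a:np.hypot(a[0]-441,a[1]+364)); f=b[2]%(np.pi/2)-np.pi/2
plan((b[0],b[1],115,f)); print(f)
E
```

```text
{'t': 24.5, 'position': [424.058, -339.966, 198.755], 'tool_rot': [0.944, 0.33, 0.0, 0.0], 'ft_force': [-0.52, -0.214, -0.353], 'opening': 0.796, 'grasp_force': 0.0, 'joints': [-0.738, -0.066, 1.447, 0.0, 1.76, 0.16]}
px 315.0 216.0 c [ 439.  -363.8] mean [ 439.1 -363.7] size [29.7 28. ] yaw 0.756 mod 0.756
px 257.0 284.0 c [ 363.2 -364.2] mean [ 363.4 -364.1] size [31.9 28.4] yaw 0.248 mod 0.248
t 24.6 meas [ 424.  -340.1  198.8] phi -0.898 cmd [ 423.959 -340.129  198.81    -0.898]
[-0.003, 0.028, 0.084] -0.053 rows 2.1
-0.8152856218889171
```

Emit:
jog_arm(
  plan=[
    [-0.003, 0.028, 0.04, 0, 0, -0.053],
    [-0.003, 0.028, 0.084, 0, 0, -0.053],
    [-0.003, 0.028, 0.084, 0, 0, -0.053],
    [-0.003, 0.028, 0.084, 0, 0, -0.053],
    [-0.003, 0.028, 0.084, 0, 0, -0.053],
  ],
)

```text
t: 24.97
position: [438.5, -364.3, 115.2]
tool_rot: [0.93, 0.368, -0.0, -0.0]
ft_force: [0.3, -1.2, 1.4]
opening: 0.8
grasp_force: 0.0
```

Emit:
jog_arm(
  plan=[
    [0, 0, 0, 0, 0, 0],
    [0, 0, 0, 0, 0, 0],
    [0, 0, 0.02, 0, 0, 0],
    [0, 0, 0.04, 0, 0, 0],
    [0, 0, 0.05, 0, 0, 0],
  ],
)

```text
t: 25.38
position: [438.6, -364.6, 64.3]
tool_rot: [0.93, 0.368, 0.0, 0.0]
ft_force: [-0.8, -0.3, 0.5]
opening: 0.801
grasp_force: 0.0
```

Emit:
jog_arm(
  plan=[
    [0, 0, 0, 0, 0, 0],
    [0, 0, 0, 0, 0, 0],
    [0, 0, 0, 0, 0, 0],
    [0, 0, 0, 0, 0, 0],
    [0, 0, 0, 0, 0, 0],
  ],
)

```text
t: 25.8
position: [439.1, -365.2, 65.8]
tool_rot: [0.93, 0.368, 0.001, 0.001]
ft_force: [-0.4, 0.7, -0.0]
opening: 0.799
grasp_force: 0.0
```

Emit:
jog_arm(
  plan=[
    [-0.001, 0, 0.002, 0, 0, 0],
    [-0.001, 0, 0.002, 0, 0, 0],
    [-0.001, 0, 0.002, 0, 0, 0],
    [-0.001, 0, 0.002, 0, 0, 0],
  ],
)

```text
t: 26.13
position: [437.8, -365.4, 62.2]
tool_rot: [0.93, 0.368, -0.0, -0.0]
ft_force: [0.5, 0.3, 1.1]
opening: 0.801
grasp_force: 0.0
```

Emit:
jog_arm(
  plan=[
    [0, 0, 0, 0, 0, 0],
    [0, 0, 0, 0, 0, 0],
    [0, 0, 0, 0, 0, 0],
    [0, 0, 0, 0, 0, 0],
    [0, 0, 0, 0, 0, 0],
  ],
  grip=-1,
)

```text
t: 26.55
position: [438.0, -365.5, 62.9]
tool_rot: [0.93, 0.368, 0.0, 0.0]
ft_force: [-0.4, 1.2, 3.4]
opening: 0.319
grasp_force: 53.4
```

Emit:
jog_arm(
  plan=[
    [0, 0, -0.01, 0, 0, 0],
    [0, 0, -0.04, 0, 0, 0],
    [0, 0, -0.08, 0, 0, 0],
    [0, 0, -0.12, 0, 0, 0],
    [0, 0, -0.16, 0, 0, 0],
  ],
)

```text
t: 26.97
position: [437.1, -364.7, 222.4]
tool_rot: [0.93, 0.368, -0.001, -0.002]
ft_force: [0.9, -1.0, -5.9]
opening: 0.321
grasp_force: 51.3
```

Emit:
jog_arm(
  plan=[
    [0, 0, 0, 0, 0, 0],
    [0, 0, 0, 0, 0, 0],
    [0, 0, 0, 0, 0, 0],
    [0, 0, 0, 0, 0, 0],
    [0, 0, 0, 0, 0, 0],
  ],
)

```text
t: 27.38
position: [437.1, -364.7, 218.9]
tool_rot: [0.93, 0.368, -0.001, -0.003]
ft_force: [-0.3, 0.9, -6.0]
opening: 0.322
grasp_force: 51.2
```

```bash
python3 - <<'E'
from h import *
st(); plan((460,-190,None,-0.6),(500,-60,None,-0.2),(551.7,5,210,-0.069))
E
```

```text
{'t': 27.383, 'position': [437.09, -364.727, 218.889], 'tool_rot': [0.93, 0.368, -0.001, -0.003], 'ft_force': [-0.287, 0.909, -5.978], 'opening': 0.322, 'grasp_force': 51.236, 'joints': [-0.755, 0.011, 1.335, -0.0, 1.801, 0.061]}
t 27.4 meas [ 437.1 -364.7  218.9] phi -0.817 cmd [ 437.09  -364.727  218.889   -0.817]
[0.136, -0.112, 0.0] -0.138 rows 4.2
[0.13, -0.04, 0.0] -0.255 rows 3.3
[0.074, 0.038, 0.009] -0.083 rows 2.0
```

Emit:
jog_arm(
  plan=[
    [0.136, -0.112, 0, 0, 0, -0.138],
    [0.136, -0.112, 0, 0, 0, -0.138],
    [0.136, -0.112, 0, 0, 0, -0.138],
    [0.136, -0.112, 0, 0, 0, -0.138],
    [0.136, -0.112, 0, 0, 0, -0.138],
  ],
)

```text
t: 27.8
position: [460.4, -185.0, 220.9]
tool_rot: [0.883, 0.469, 0.0, -0.002]
ft_force: [0.7, -1.2, -6.2]
opening: 0.317
grasp_force: 52.2
```

Emit:
jog_arm(
  plan=[
    [0.13, -0.04, 0, 0, 0, -0.255],
    [0.13, -0.04, 0, 0, 0, -0.255],
    [0.13, -0.04, 0, 0, 0, -0.255],
    [0.13, -0.04, 0, 0, 0, -0.255],
    [0.13, -0.04, 0, 0, 0, -0.255],
  ],
)

```text
t: 28.22
position: [500.8, -57.4, 220.6]
tool_rot: [0.772, 0.636, -0.0, -0.002]
ft_force: [-1.1, -0.8, -5.9]
opening: 0.317
grasp_force: 51.9
```

Emit:
jog_arm(
  plan=[
    [0.074, 0.038, 0.009, 0, 0, -0.083],
    [0.074, 0.038, 0.009, 0, 0, -0.083],
    [0.074, 0.038, 0.009, 0, 0, -0.083],
    [0.074, 0.038, 0.009, 0, 0, -0.083],
    [0.074, 0.038, 0.009, 0, 0, -0.083],
  ],
)

```text
t: 28.63
position: [552.1, 3.5, 211.8]
tool_rot: [0.731, 0.682, -0.001, -0.001]
ft_force: [-0.3, 0.4, -6.4]
opening: 0.323
grasp_force: 52.7
```

Emit:
jog_arm(
  plan=[
    [0, 0, 0, 0, 0, 0],
    [0, 0, 0, 0, 0, 0],
    [0, 0, 0, 0, 0, 0],
    [0, 0, 0, 0, 0, 0],
    [0, 0, 0, 0, 0, 0],
  ],
)

```text
t: 29.05
position: [552.4, 3.8, 213.7]
tool_rot: [0.731, 0.682, 0.0, 0.0]
ft_force: [-0.4, 0.6, -5.7]
opening: 0.319
grasp_force: 52.7
```

Emit:
jog_arm(
  plan=[
    [0, 0, 0, 0, 0, 0],
    [0, 0, 0, 0, 0, 0],
    [0, 0, 0, 0, 0, 0],
    [0, 0, 0, 0, 0, 0],
    [0, 0, 0, 0, 0, 0],
  ],
)

```text
t: 29.47
position: [552.5, 4.3, 213.3]
tool_rot: [0.731, 0.682, 0.0, 0.0]
ft_force: [-0.5, -0.0, -6.0]
opening: 0.316
grasp_force: 52.7
```

```bash
python3 - <<'E'
from h import *
s=st(); snap('wrist','w9'); heads('w9',113,135,125)
plan((551.7,4,120,-0.069))
E
```

```text
{'t': 29.467, 'position': [552.529, 4.284, 213.279], 'tool_rot': [0.731, 0.682, 0.0, 0.0], 'ft_force': [-0.497, -0.001, -6.024], 'opening': 0.316, 'grasp_force': 52.673, 'joints': [-0.054, -0.04, 1.396, 0.0, 1.786, 0.015]}
px 277.0 335.0 c [542.1 -95. ] mean [542.1 -94.9] size [ 5.9 27.3] yaw 1.503 mod 1.503
px 519.0 356.0 c [ 758.2 -138.5] mean [ 756.7 -138.4] size [15.3 43.9] yaw 1.433 mod 1.433
t 29.5 meas [552.5   4.3 213.3] phi -0.069 cmd [ 5.52518e+02  4.29100e+00  2.13284e+02 -6.90000e-02]
[-0.0, -0.001, 0.093] 0.0 rows 2.2
```

Emit:
jog_arm(
  plan=[
    [0, -0.001, 0.035, 0, 0, 0],
    [0, -0.001, 0.065, 0, 0, 0],
    [0, -0.001, 0.09, 0, 0, 0],
    [0, -0.001, 0.104, 0, 0, 0],
    [0, -0.001, 0.104, 0, 0, 0],
  ],
)

```text
t: 29.93
position: [549.0, 4.5, 104.2]
tool_rot: [0.731, 0.682, -0.003, -0.003]
ft_force: [-2.4, 0.6, -7.0]
opening: 0.317
grasp_force: 52.5
```

Emit:
jog_arm(
  plan=[
    [0, 0, 0, 0, 0, 0],
    [0, 0, 0, 0, 0, 0],
    [0, 0, 0, 0, 0, 0],
    [0, 0, 0, 0, 0, 0],
    [0, 0, 0, 0, 0, 0],
  ],
)

```text
t: 30.35
position: [552.2, 4.3, 110.8]
tool_rot: [0.731, 0.682, 0.001, 0.001]
ft_force: [0.3, 0.6, -6.0]
opening: 0.318
grasp_force: 52.7
```

Emit:
jog_arm(
  plan=[
    [0, 0, 0, 0, 0, 0],
    [0, 0, 0, 0, 0, 0],
    [0, 0, 0, 0, 0, 0],
    [0, 0, 0, 0, 0, 0],
    [0, 0, 0, 0, 0, 0],
  ],
)

```text
t: 30.77
position: [551.5, 4.3, 109.2]
tool_rot: [0.731, 0.682, -0.0, -0.0]
ft_force: [0.0, 0.4, -6.3]
opening: 0.316
grasp_force: 52.6
```

Emit:
jog_arm(
  plan=[
    [0, 0, 0.004, 0, 0, 0],
    [0, 0, 0.007, 0, 0, 0],
    [0, 0, 0.009, 0, 0, 0],
    [0, 0, 0.011, 0, 0, 0],
    [0, 0, 0.011, 0, 0, 0],
  ],
)

```text
t: 31.18
position: [551.1, 4.3, 97.4]
tool_rot: [0.731, 0.682, -0.0, -0.0]
ft_force: [0.2, -0.1, -6.1]
opening: 0.317
grasp_force: 52.6
```

Emit:
jog_arm(
  plan=[
    [0, 0, 0, 0, 0, 0],
    [0, 0, 0, 0, 0, 0],
    [0, 0, 0.001, 0, 0, 0],
    [0, 0, 0.002, 0, 0, 0],
    [0, 0, 0.002, 0, 0, 0],
  ],
)

```text
t: 31.6
position: [551.4, 4.3, 96.1]
tool_rot: [0.731, 0.682, -0.0, -0.0]
ft_force: [0.7, 0.3, -6.4]
opening: 0.32
grasp_force: 52.6
```

Emit:
jog_arm(
  plan=[
    [0, 0, 0, 0, 0, 0],
    [0, 0, 0, 0, 0, 0],
    [0, 0, 0.001, 0, 0, 0],
    [0, 0, 0.002, 0, 0, 0],
    [0, 0, 0.002, 0, 0, 0],
  ],
)

```text
t: 32.02
position: [551.8, 4.2, 95.8]
tool_rot: [0.731, 0.682, 0.0, 0.001]
ft_force: [-2.8, -0.4, 3.2]
opening: 0.321
grasp_force: 53.8
```

Contact. Release, rise and check; then to C.

Emit:
jog_arm(
  plan=[
    [0, 0, 0, 0, 0, 0],
    [0, 0, 0, 0, 0, 0],
    [0, 0, -0.001, 0, 0, 0],
    [0, 0, -0.002, 0, 0, 0],
  ],
  grip=0.6,
)

```text
t: 32.35
position: [551.8, 4.3, 96.5]
tool_rot: [0.731, 0.682, 0.0, 0.0]
ft_force: [-0.1, -0.6, 1.0]
opening: 0.803
grasp_force: 0.0
```

Emit:
jog_arm(
  plan=[
    [0, 0, -0.03, 0, 0, 0],
    [0, 0, -0.07, 0, 0, 0],
    [0, 0, -0.11, 0, 0, 0],
    [0, 0, -0.125, 0, 0, 0],
    [0, 0, -0.125, 0, 0, 0],
  ],
)

```text
t: 32.77
position: [553.5, 4.3, 227.9]
tool_rot: [0.731, 0.682, 0.004, 0.004]
ft_force: [0.2, -0.7, -0.6]
opening: 0.797
grasp_force: 0.0
```

Emit:
jog_arm(
  plan=[
    [0, 0, 0, 0, 0, 0],
    [0, 0, 0, 0, 0, 0],
    [0, 0, 0, 0, 0, 0],
    [0, 0, 0, 0, 0, 0],
    [0, 0, 0, 0, 0, 0],
  ],
)

```text
t: 33.18
position: [551.1, 4.3, 219.8]
tool_rot: [0.731, 0.682, -0.001, -0.001]
ft_force: [-0.9, 0.0, -0.0]
opening: 0.802
grasp_force: 0.0
```

```bash
python3 - <<'E'
from h import *
s=st(); snap('wrist','w10'); heads('w10',113,135,125)
plan((480,-110,215,-0.6),(420,-230,215,-1.1),(355,-340,205,-1.32))
E
```

```text
{'t': 33.183, 'position': [551.078, 4.314, 219.753], 'tool_rot': [0.731, 0.682, -0.001, -0.001], 'ft_force': [-0.871, 0.03, -0.011], 'opening': 0.802, 'grasp_force': 0.0, 'joints': [-0.054, -0.041, 1.385, -0.0, 1.8, 0.015]}
px 281.0 215.0 c [551.    5.6] mean [551.1   5.7] size [29.7 27.4] yaw 1.503 mod 1.503
px 279.0 316.0 c [543.1 -81.4] mean [543.2 -81.4] size [32.7 27.6] yaw 1.504 mod 1.504
t 33.2 meas [551.2   4.3 220.1] phi -0.069 cmd [ 5.51198e+02  4.33900e+00  2.20107e+02 -6.90000e-02]
[-0.119, -0.063, 0.005] 0.338 rows 4.2
[-0.133, 0.018, 0.0] 0.318 rows 4.0
[-0.108, 0.068, 0.01] 0.141 rows 3.1
```

View pics/w10.png

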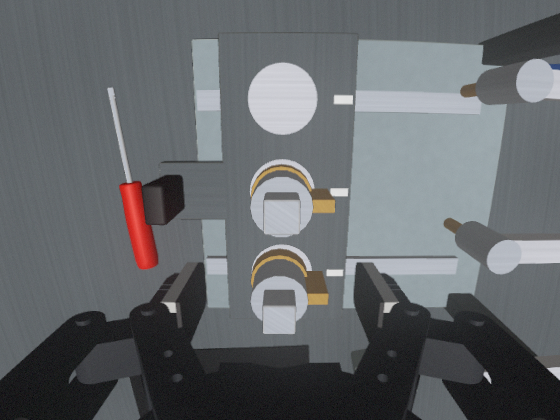

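B is on nest 1 at (551,5.6) with its lug (323,203) towards the mark (340,192). Nest 0 is free at (283,98). Now C.

Emit:
jog_arm(
  plan=[
    [-0.119, -0.063, 0.005, 0, 0, 0.338],
    [-0.119, -0.063, 0.005, 0, 0, 0.338],
    [-0.119, -0.063, 0.005, 0, 0, 0.338],
    [-0.119, -0.063, 0.005, 0, 0, 0.338],
    [-0.119, -0.063, 0.005, 0, 0, 0.338],
  ],
)

```text
t: 33.65
position: [478.9, -112.6, 216.1]
tool_rot: [0.887, 0.462, -0.0, 0.0]
ft_force: [-0.2, 0.0, 0.8]
opening: 0.803
grasp_force: 0.0
```

Emit:
jog_arm(
  plan=[
    [-0.133, 0.018, 0, 0, 0, 0.318],
    [-0.133, 0.018, 0, 0, 0, 0.318],
    [-0.133, 0.018, 0, 0, 0, 0.318],
    [-0.133, 0.018, 0, 0, 0, 0.318],
    [-0.133, 0.018, 0, 0, 0, 0.318],
  ],
)

```text
t: 34.07
position: [418.8, -232.4, 215.9]
tool_rot: [0.973, 0.229, -0.0, 0.0]
ft_force: [-0.3, 0.7, -0.7]
opening: 0.803
grasp_force: 0.0
```

Emit:
jog_arm(
  plan=[
    [-0.108, 0.068, 0.01, 0, 0, 0.141],
    [-0.108, 0.068, 0.01, 0, 0, 0.141],
    [-0.108, 0.068, 0.01, 0, 0, 0.141],
    [-0.108, 0.068, 0.01, 0, 0, 0.141],
    [-0.108, 0.068, 0.01, 0, 0, 0.141],
  ],
)

```text
t: 34.48
position: [354.3, -340.3, 205.5]
tool_rot: [0.992, 0.125, -0.0, -0.001]
ft_force: [-0.1, -0.1, 0.4]
opening: 0.802
grasp_force: 0.0
```

Emit:
jog_arm(
  plan=[
    [0, 0, 0, 0, 0, 0],
    [0, 0, 0, 0, 0, 0],
    [0, 0, 0, 0, 0, 0],
    [0, 0, 0, 0, 0, 0],
    [0, 0, 0, 0, 0, 0],
  ],
)

```text
t: 34.9
position: [355.6, -338.9, 206.5]
tool_rot: [0.992, 0.126, 0.0, 0.0]
ft_force: [-0.0, -0.2, 0.6]
opening: 0.798
grasp_force: 0.0
```

```bash
python3 - <<'E'
from h import *
s=st(); snap('wrist','w11'); h=heads('w11')
b=min(h,key=lambda a:np.hypot(a[0]-363,a[1]+364)); f=b[2]%(np.pi/2)-np.pi/2
plan((b[0],b[1],115,f)); print(f)
E
```

```text
{'t': 34.9, 'position': [355.648, -338.863, 206.499], 'tool_rot': [0.992, 0.126, 0.0, 0.0], 'ft_force': [-0.042, -0.221, 0.649], 'opening': 0.798, 'grasp_force': 0.0, 'joints': [-0.831, -0.206, 1.561, 0.0, 1.787, 0.488]}
px 312.0 210.0 c [ 362.2 -365. ] mean [ 362.5 -364.7] size [28.5 27.9] yaw 0.253 mod 0.253
t 35.0 meas [ 355.5 -339.   206.4] phi -1.319 cmd [ 355.511 -339.023  206.441   -1.319]
[0.0, 0.027, 0.091] -0.001 rows 2.3
-1.3175351998981093
```

Emit:
jog_arm(
  plan=[
    [0, 0.027, 0.04, 0, 0, 0],
    [0, 0.027, 0.08, 0, 0, 0],
    [0, 0.027, 0.091, 0, 0, 0],
    [0, 0.027, 0.091, 0, 0, 0],
    [0, 0.027, 0.091, 0, 0, 0],
  ],
)

```text
t: 35.37
position: [361.4, -365.3, 114.7]
tool_rot: [0.992, 0.125, -0.001, -0.001]
ft_force: [-0.3, -0.9, 0.5]
opening: 0.798
grasp_force: 0.0
```

Emit:
jog_arm(
  plan=[
    [0, 0, 0, 0, 0, 0],
    [0, 0, 0, 0, 0, 0],
    [0, 0, 0.02, 0, 0, 0],
    [0, 0, 0.04, 0, 0, 0],
    [0, 0, 0.049, 0, 0, 0],
  ],
)

```text
t: 35.78
position: [361.7, -365.8, 66.0]
tool_rot: [0.992, 0.125, 0.0, 0.0]
ft_force: [0.4, 0.9, -0.7]
opening: 0.8
grasp_force: 0.0
```

Emit:
jog_arm(
  plan=[
    [0, 0, 0, 0, 0, 0],
    [0, 0, 0, 0, 0, 0],
    [0, 0, 0, 0, 0, 0],
    [0, 0, 0, 0, 0, 0],
    [0, 0, 0, 0, 0, 0],
  ],
)

```text
t: 36.2
position: [362.1, -366.4, 67.7]
tool_rot: [0.992, 0.125, 0.001, 0.001]
ft_force: [-0.0, 0.1, 0.1]
opening: 0.804
grasp_force: 0.0
```

Emit:
jog_arm(
  plan=[
    [0, 0, 0.004, 0, 0, 0],
    [0, 0, 0.004, 0, 0, 0],
    [0, 0, 0.004, 0, 0, 0],
    [0, 0, 0.004, 0, 0, 0],
  ],
)

```text
t: 36.53
position: [361.6, -365.8, 62.2]
tool_rot: [0.992, 0.125, -0.0, -0.0]
ft_force: [-0.2, 0.1, 0.0]
opening: 0.8
grasp_force: 0.0
```

Emit:
jog_arm(
  plan=[
    [0, 0, 0, 0, 0, 0],
    [0, 0, 0, 0, 0, 0],
    [0, 0, 0, 0, 0, 0],
    [0, 0, 0, 0, 0, 0],
    [0, 0, 0, 0, 0, 0],
  ],
  grip=-1,
)

```text
t: 36.95
position: [361.8, -365.7, 63.0]
tool_rot: [0.992, 0.125, 0.0, -0.0]
ft_force: [-0.8, 3.2, 4.8]
opening: 0.318
grasp_force: 59.2
```

Emit:
jog_arm(
  plan=[
    [0, 0, -0.01, 0, 0, 0],
    [0, 0, -0.04, 0, 0, 0],
    [0, 0, -0.08, 0, 0, 0],
    [0, 0, -0.12, 0, 0, 0],
    [0, 0, -0.16, 0, 0, 0],
  ],
)

```text
t: 37.37
position: [361.1, -365.5, 223.5]
tool_rot: [0.992, 0.125, -0.001, -0.0]
ft_force: [-0.7, -1.3, -2.7]
opening: 0.32
grasp_force: 58.0
```

Emit:
jog_arm(
  plan=[
    [0, 0, 0, 0, 0, 0],
    [0, 0, 0, 0, 0, 0],
    [0, 0, 0, 0, 0, 0],
    [0, 0, 0, 0, 0, 0],
    [0, 0, 0, 0, 0, 0],
  ],
)

```text
t: 37.78
position: [361.1, -365.2, 219.7]
tool_rot: [0.992, 0.125, -0.001, -0.002]
ft_force: [0.3, -0.2, -2.0]
opening: 0.321
grasp_force: 58.1
```

```bash
python3 - <<'E'
from h import *
st(); print('nest0:');plan((395,-190,235,-1.0),(440,-40,240,-0.6),(500,60,235,-0.2),(557.9,94.7,212,-0.069)); print('tray:'); plan((380,-200,240,-1.318),(380,0,240,None),(390,190,240,None),(405,316,215,None))
E
```

```text
{'t': 37.783, 'position': [361.073, -365.234, 219.742], 'tool_rot': [0.992, 0.125, -0.001, -0.002], 'ft_force': [0.334, -0.184, -1.957], 'opening': 0.321, 'grasp_force': 58.075, 'joints': [-0.857, -0.14, 1.478, -0.0, 1.807, 0.463]}
nest0:
t 37.8 meas [ 361.1 -365.2  219.7] phi -1.321 cmd [ 361.073 -365.234  219.742   -1.321]
[0.076, -0.161, -0.015] -0.204 rows 4.3
[0.119, -0.102, -0.005] -0.255 rows 3.8
[0.117, -0.007, 0.005] -0.255 rows 3.2
[0.045, 0.05, 0.023] -0.083 rows 1.7
tray:
t 37.8 meas [ 361.1 -365.2  219.7] phi -1.321 cmd [ 361.073 -365.234  219.742   -1.321]
[0.059, -0.155, -0.02] -0.002 rows 4.0
[0.05, -0.194, -0.0] -0.0 rows 4.8
[0.058, -0.181, -0.0] -0.0 rows 4.6
[0.046, -0.119, 0.025] -0.0 rows 3.1
```

C weighs about 2 N, so it is empty too. Off to the tray.

Emit:
jog_arm(
  plan=[
    [0.059, -0.155, -0.02, 0, 0, 0],
    [0.059, -0.155, -0.02, 0, 0, 0],
    [0.059, -0.155, -0.02, 0, 0, 0],
    [0.059, -0.155, -0.02, 0, 0, 0],
    [0.059, -0.155, -0.02, 0, 0, 0],
  ],
)

```text
t: 38.2
position: [381.2, -195.2, 242.8]
tool_rot: [0.992, 0.128, 0.001, -0.001]
ft_force: [0.7, -1.2, -2.2]
opening: 0.315
grasp_force: 56.4
```

Emit:
jog_arm(
  plan=[
    [0.05, -0.194, 0, 0, 0, 0],
    [0.05, -0.194, 0, 0, 0, 0],
    [0.05, -0.194, 0, 0, 0, 0],
    [0.05, -0.194, 0, 0, 0, 0],
    [0.05, -0.194, 0, 0, 0, 0],
  ],
)

```text
t: 38.62
position: [380.0, 1.7, 241.0]
tool_rot: [0.992, 0.125, -0.001, -0.0]
ft_force: [0.5, -0.1, -3.0]
opening: 0.32
grasp_force: 56.4
```

Emit:
jog_arm(
  plan=[
    [0.058, -0.181, 0, 0, 0, 0],
    [0.058, -0.181, 0, 0, 0, 0],
    [0.058, -0.181, 0, 0, 0, 0],
    [0.058, -0.181, 0, 0, 0, 0],
    [0.058, -0.181, 0, 0, 0, 0],
  ],
)

```text
t: 39.03
position: [391.3, 192.6, 240.5]
tool_rot: [0.992, 0.126, -0.001, -0.0]
ft_force: [0.2, 0.2, -3.1]
opening: 0.322
grasp_force: 56.4
```

Emit:
jog_arm(
  plan=[
    [0.046, -0.119, 0.025, 0, 0, 0],
    [0.046, -0.119, 0.025, 0, 0, 0],
    [0.046, -0.119, 0.025, 0, 0, 0],
    [0.046, -0.119, 0.025, 0, 0, 0],
    [0.046, -0.119, 0.025, 0, 0, 0],
  ],
)

```text
t: 39.45
position: [406.2, 317.2, 213.7]
tool_rot: [0.992, 0.127, -0.003, 0.001]
ft_force: [0.3, 0.1, -2.1]
opening: 0.32
grasp_force: 56.4
```

Emit:
jog_arm(
  plan=[
    [0, 0, 0.03, 0, 0, 0],
    [0, 0, 0.06, 0, 0, 0],
    [0, 0, 0.09, 0, 0, 0],
    [0, 0, 0.11, 0, 0, 0],
    [0, 0, 0.11, 0, 0, 0],
  ],
)

```text
t: 39.87
position: [405.1, 312.6, 101.4]
tool_rot: [0.992, 0.124, -0.004, 0.003]
ft_force: [-1.2, -0.0, -3.1]
opening: 0.32
grasp_force: 56.3
```

Emit:
jog_arm(
  plan=[
    [0, 0, 0, 0, 0, 0],
    [0, 0, 0, 0, 0, 0],
    [0, 0, 0, 0, 0, 0],
    [0, 0, 0, 0, 0, 0],
    [0, 0, 0, 0, 0, 0],
  ],
)

```text
t: 40.28
position: [408.1, 316.0, 109.0]
tool_rot: [0.992, 0.125, 0.001, -0.001]
ft_force: [-0.2, 1.2, -2.8]
opening: 0.315
grasp_force: 56.3
```

Emit:
jog_arm(
  plan=[
    [0, 0, 0, 0, 0, 0],
    [0, 0, 0, 0, 0, 0],
    [0, 0, 0, 0, 0, 0],
    [0, 0, 0, 0, 0, 0],
    [0, 0, 0, 0, 0, 0],
  ],
)

```text
t: 40.7
position: [407.4, 315.7, 107.2]
tool_rot: [0.992, 0.125, -0.0, 0.0]
ft_force: [0.8, 0.2, -3.0]
opening: 0.317
grasp_force: 56.3
```

Emit:
jog_arm(
  plan=[
    [0, 0, 0.012, 0, 0, 0],
    [0, 0, 0.023, 0, 0, 0],
    [0, 0, 0.032, 0, 0, 0],
    [0, 0, 0.038, 0, 0, 0],
    [0, 0, 0.038, 0, 0, 0],
  ],
)

```text
t: 41.12
position: [406.2, 314.9, 66.3]
tool_rot: [0.992, 0.125, -0.002, 0.001]
ft_force: [-0.8, -0.6, -2.1]
opening: 0.319
grasp_force: 56.5
```

Emit:
jog_arm(
  plan=[
    [0, 0, 0, 0, 0, 0],
    [0, 0, 0, 0, 0, 0],
    [0, 0, 0.001, 0, 0, 0],
    [0, 0, 0.002, 0, 0, 0],
    [0, 0, 0.002, 0, 0, 0],
  ],
)

```text
t: 41.53
position: [407.5, 315.8, 67.5]
tool_rot: [0.992, 0.125, 0.0, -0.0]
ft_force: [-0.0, -0.3, -3.5]
opening: 0.319
grasp_force: 56.5
```

Emit:
jog_arm(
  plan=[
    [0, 0, 0, 0, 0, 0],
    [0, 0, 0, 0, 0, 0],
    [0, 0, 0.001, 0, 0, 0],
    [0, 0, 0.002, 0, 0, 0],
    [0, 0, 0.002, 0, 0, 0],
  ],
)

```text
t: 41.95
position: [407.4, 315.7, 65.1]
tool_rot: [0.992, 0.125, -0.0, 0.0]
ft_force: [0.2, 0.1, -2.2]
opening: 0.317
grasp_force: 56.6
```

Emit:
jog_arm(
  plan=[
    [0, 0, 0.001, 0, 0, 0],
    [0, 0, 0.002, 0, 0, 0],
    [0, 0, 0.002, 0, 0, 0],
    [0, 0, 0.002, 0, 0, 0],
    [0, 0, 0.002, 0, 0, 0],
  ],
)

```text
t: 42.37
position: [407.5, 315.8, 65.0]
tool_rot: [0.992, 0.125, 0.0, -0.0]
ft_force: [-3.6, -2.1, 5.7]
opening: 0.321
grasp_force: 57.9
```

Emit:
jog_arm(
  plan=[
    [0, 0, 0, 0, 0, 0],
    [0, 0, 0, 0, 0, 0],
    [0, 0, 0, 0, 0, 0],
    [0, 0, 0, 0, 0, 0],
  ],
  grip=0.6,
)

```text
t: 42.7
position: [407.5, 315.7, 63.2]
tool_rot: [0.992, 0.125, 0.0, 0.0]
ft_force: [0.0, 0.3, -0.0]
opening: 0.795
grasp_force: 0.0
```

Emit:
jog_arm(
  plan=[
    [0, 0, -0.03, 0, 0, 0],
    [0, 0, -0.07, 0, 0, 0],
    [0, 0, -0.11, 0, 0, 0],
    [0, 0, -0.14, 0, 0, 0],
    [0, 0, -0.16, 0, 0, 0],
  ],
)

```text
t: 43.12
position: [408.1, 316.1, 227.6]
tool_rot: [0.992, 0.125, 0.002, -0.001]
ft_force: [1.4, 0.2, -0.5]
opening: 0.802
grasp_force: 0.0
```

Emit:
jog_arm(
  plan=[
    [0, 0, 0, 0, 0, 0],
    [0, 0, 0, 0, 0, 0],
    [0, 0, 0, 0, 0, 0],
    [0, 0, 0, 0, 0, 0],
    [0, 0, 0, 0, 0, 0],
  ],
)

```text
t: 43.53
position: [406.9, 315.4, 221.3]
tool_rot: [0.992, 0.125, -0.001, 0.001]
ft_force: [0.4, 0.2, -0.4]
opening: 0.801
grasp_force: 0.0
```

```bash
python3 - <<'E'
from h import *
st(); snap('wrist','w12'); heads('w12',83,106,95)
snap('top','top3'); heads('top3',83,106,95,60); print('nests'); heads('top3',115,135,125,60)
plan((430,180,215,-1.5),(432,13.5,200,-1.64))
E
```

```text
{'t': 43.533, 'position': [406.926, 315.37, 221.309], 'tool_rot': [0.992, 0.125, -0.001, 0.001], 'ft_force': [0.438, 0.228, -0.437], 'opening': 0.801, 'grasp_force': 0.0, 'joints': [0.593, -0.137, 1.473, -0.0, 1.809, 1.914]}
px 315.0 94.0 c [501. 310.] mean [501.  310.1] size [28.4 27.8] yaw 0.064 mod 0.064
px 297.0 167.0 c [442.2 308.6] mean [442.4 308.6] size [27.9 28.2] yaw 0.252 mod 0.252
px 199.0 165.0 c [704.7 246.4] mean [703.5 244.2] size [45.9 53.5] yaw 0.828 mod 0.828
px 308.0 213.0 c [555.5 -77.3] mean [552.4 -78. ] size [69.8 38.3] yaw 0.047 mod 0.047
px 280.0 215.0 c [549.4   5. ] mean [546.6   5.9] size [50.8 38.9] yaw 1.543 mod 1.543
px 178.0 232.0 c [503.6 309.6] mean [503.8 309.6] size [26.7 26.9] yaw 1.554 mod 1.554
px 279.0 250.0 c [443.7  13.7] mean [444.8  13.3] size [32.8 17.8] yaw 1.544 mod 1.544
px 179.0 252.0 c [444.3 309.1] mean [444.3 308.3] size [29.6 26.7] yaw 1.554 mod 1.554
nests
px 281.0 212.0 c [553.6   5.4] mean [553.6   5.1] size [26.3 26.3] yaw 1.545 mod 1.545
px 311.0 214.0 c [545.4 -85.1] mean [545.8 -84.2] size [26.3 26.4] yaw 1.541 mod 1.541
t 43.6 meas [407.1 315.5 222. ] phi -1.321 cmd [407.078 315.457 221.971  -1.321]
[-0.011, 0.137, 0.007] 0.114 rows 3.3
[-0.01, 0.166, 0.015] 0.089 rows 4.0
```

View pics/top3.png

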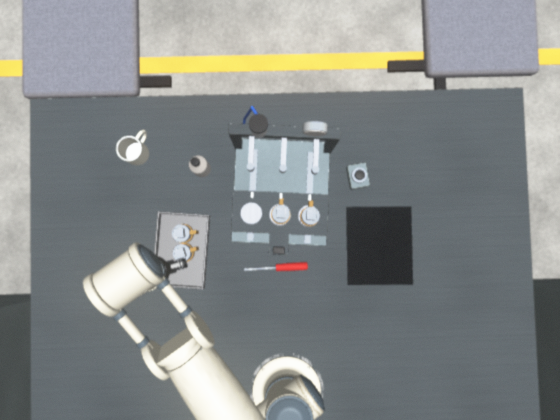

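All four are sorted. C was knocked from (407,316) to (442,309) inside the tray but still stands upright clear of A, and both fulls are on nests 1 and 2. Now to slide the carriage home, gripping the block along x.

```bash
python3 - <<'E'
from h import *
plan((420,180,215,-0.75),(435,40,205,-0.2),(442.5,13,160,-0.069))
E
```

```text
t 43.6 meas [407.1 315.5 222. ] phi -1.321 cmd [407.078 315.457 221.971  -1.321]
[-0.021, 0.134, 0.007] -0.363 rows 4.6
[-0.092, 0.107, 0.01] -0.35 rows 4.4
[-0.025, 0.012, 0.045] -0.084 rows 1.3
```

Emit:
jog_arm(
  plan=[
    [-0.021, 0.134, 0.007, 0, 0, -0.363],
    [-0.021, 0.134, 0.007, 0, 0, -0.363],
    [-0.021, 0.134, 0.007, 0, 0, -0.363],
    [-0.021, 0.134, 0.007, 0, 0, -0.363],
    [-0.021, 0.134, 0.007, 0, 0, -0.363],
  ],
)

```text
t: 44.05
position: [420.4, 177.0, 215.7]
tool_rot: [0.917, 0.4, -0.001, 0.001]
ft_force: [0.4, -0.7, 0.7]
opening: 0.799
grasp_force: 0.0
```

Emit:
jog_arm(
  plan=[
    [-0.092, 0.107, 0.01, 0, 0, -0.35],
    [-0.092, 0.107, 0.01, 0, 0, -0.35],
    [-0.092, 0.107, 0.01, 0, 0, -0.35],
    [-0.092, 0.107, 0.01, 0, 0, -0.35],
    [-0.092, 0.107, 0.01, 0, 0, -0.35],
  ],
)

```text
t: 44.47
position: [435.6, 36.3, 205.2]
tool_rot: [0.774, 0.633, -0.001, 0.0]
ft_force: [-0.1, 0.3, -0.0]
opening: 0.799
grasp_force: 0.0
```

Emit:
jog_arm(
  plan=[
    [-0.025, 0.012, 0.045, 0, 0, -0.084],
    [-0.025, 0.012, 0.045, 0, 0, -0.084],
    [-0.025, 0.012, 0.045, 0, 0, -0.084],
    [-0.025, 0.012, 0.045, 0, 0, -0.084],
    [-0.025, 0.012, 0.045, 0, 0, -0.084],
  ],
)

```text
t: 44.88
position: [442.7, 14.2, 162.4]
tool_rot: [0.732, 0.682, 0.001, 0.0]
ft_force: [0.5, -0.1, 1.0]
opening: 0.801
grasp_force: 0.0
```

Emit:
jog_arm(
  plan=[
    [0, 0, 0, 0, 0, 0],
    [0, 0, 0, 0, 0, 0],
    [0, 0, 0, 0, 0, 0],
    [0, 0, 0, 0, 0, 0],
    [0, 0, 0, 0, 0, 0],
  ],
)

```text
t: 45.3
position: [442.6, 13.8, 161.6]
tool_rot: [0.731, 0.682, 0.0, 0.0]
ft_force: [0.1, 0.2, -0.2]
opening: 0.8
grasp_force: 0.0
```

```bash
python3 - <<'E'
from h import *
st(); snap('wrist','w13'); heads('w13',86,103,95,100)
plan((442.5,13,72,-0.069))
E
```

```text
{'t': 45.3, 'position': [442.586, 13.783, 161.6], 'tool_rot': [0.731, 0.682, 0.0, 0.0], 'ft_force': [0.081, 0.15, -0.209], 'opening': 0.8, 'grasp_force': 0.0, 'joints': [-0.046, -0.344, 1.753, 0.0, 1.732, 0.023]}
px 427.0 221.0 c [544.    9.1] mean [541.3  12.3] size [52.5 44.6] yaw 0.898 mod 0.898
px 280.0 226.0 c [442.4  14.8] mean [442.3  15.2] size [36.  19.6] yaw 1.491 mod 1.491
px 490.0 227.0 c [585.5   3.9] mean [587.5   4.6] size [11.7 14.8] yaw 1.501 mod 1.501
px 436.0 314.0 c [553.6 -61.6] mean [553.4 -61.3] size [ 6.8 17.2] yaw 1.146 mod 1.146
t 45.4 meas [442.6  13.7 161.5] phi -0.069 cmd [ 4.42557e+02  1.36980e+01  1.61492e+02 -6.90000e-02]
[-0.001, -0.0, 0.089] 0.0 rows 2.1
```

Emit:
jog_arm(
  plan=[
    [0, 0, 0.03, 0, 0, 0],
    [0, 0, 0.06, 0, 0, 0],
    [0, 0, 0.089, 0, 0, 0],
    [0, 0, 0.089, 0, 0, 0],
    [0, 0, 0.089, 0, 0, 0],
  ],
)

```text
t: 45.77
position: [441.3, 13.6, 71.2]
tool_rot: [0.731, 0.682, -0.001, -0.001]
ft_force: [0.1, 0.1, -0.0]
opening: 0.799
grasp_force: 0.0
```

Emit:
jog_arm(
  plan=[
    [0, 0, 0, 0, 0, 0],
    [0, 0, 0, 0, 0, 0],
    [0, 0, 0, 0, 0, 0],
    [0, 0, 0, 0, 0, 0],
    [0, 0, 0, 0, 0, 0],
  ],
)

```text
t: 46.18
position: [443.1, 13.5, 73.4]
tool_rot: [0.731, 0.682, 0.001, 0.001]
ft_force: [0.5, -0.5, 0.2]
opening: 0.801
grasp_force: 0.0
```

Emit:
jog_arm(
  plan=[
    [0, 0, 0, 0, 0, 0],
    [0, 0, 0, 0, 0, 0],
    [0, 0, 0, 0, 0, 0],
    [0, 0, 0, 0, 0, 0],
    [0, 0, 0, 0, 0, 0],
  ],
  grip=-1,
  force=25,
)

```text
t: 46.6
position: [442.6, 13.5, 72.4]
tool_rot: [0.731, 0.682, 0.0, 0.0]
ft_force: [0.6, -0.2, 1.1]
opening: 0.229
grasp_force: 29.7
```

Emit:
jog_arm(
  plan=[
    [0, 0, 0, 0, 0, 0],
    [0, 0, 0, 0, 0, 0],
    [0, 0, 0, 0, 0, 0],
  ],
)

```text
t: 46.85
position: [442.7, 13.5, 72.4]
tool_rot: [0.731, 0.682, 0.0, 0.0]
ft_force: [1.1, 0.3, 0.6]
opening: 0.225
grasp_force: 29.7
```

Gripped. Slide home slowly along tool y.

Emit:
jog_arm(
  plan=[
    [0, 0.002, 0, 0, 0, 0],
    [0, 0.006, 0, 0, 0, 0],
    [0, 0.011, 0, 0, 0, 0],
    [0, 0.017, 0, 0, 0, 0],
    [0, 0.023, 0, 0, 0, 0],
  ],
)

```text
t: 47.27
position: [466.0, 11.8, 72.4]
tool_rot: [0.731, 0.682, -0.0, 0.0]
ft_force: [-3.4, -0.6, 5.6]
opening: 0.23
grasp_force: 30.2
```

Emit:
jog_arm(
  plan=[
    [0, 0.006, 0, 0, 0, 0],
    [0, 0.012, 0, 0, 0, 0],
    [0, 0.018, 0, 0, 0, 0],
    [0, 0.024, 0, 0, 0, 0],
    [0, 0.03, 0, 0, 0, 0],
  ],
)

```text
t: 47.68
position: [496.2, 9.7, 72.5]
tool_rot: [0.731, 0.682, -0.0, 0.0]
ft_force: [-3.3, -1.2, 5.6]
opening: 0.228
grasp_force: 30.2
```

Emit:
jog_arm(
  plan=[
    [0, 0.006, 0, 0, 0, 0],
    [0, 0.012, 0, 0, 0, 0],
    [0, 0.018, 0, 0, 0, 0],
    [0, 0.024, 0, 0, 0, 0],
    [0, 0.03, 0, 0, 0, 0],
  ],
)

```text
t: 48.1
position: [526.1, 7.5, 72.4]
tool_rot: [0.731, 0.682, -0.0, 0.0]
ft_force: [-3.0, -1.1, 5.9]
opening: 0.225
grasp_force: 30.3
```

Emit:
jog_arm(
  plan=[
    [0, 0.005, 0, 0, 0, 0],
    [0, 0.01, 0, 0, 0, 0],
    [0, 0.014, 0, 0, 0, 0],
    [0, 0.018, 0, 0, 0, 0],
    [0, 0.021, 0, 0, 0, 0],
  ],
)

```text
t: 48.52
position: [547.2, 6.1, 72.4]
tool_rot: [0.731, 0.682, 0.0, 0.0]
ft_force: [-3.4, -2.1, 5.0]
opening: 0.232
grasp_force: 30.3
```

Emit:
jog_arm(
  plan=[
    [0, 0.002, 0, 0, 0, 0],
    [0, 0.004, 0, 0, 0, 0],
    [0, 0.006, 0, 0, 0, 0],
    [0, 0.008, 0, 0, 0, 0],
    [0, 0.01, 0, 0, 0, 0],
  ],
)

```text
t: 48.93
position: [557.0, 5.4, 72.5]
tool_rot: [0.731, 0.682, -0.0, 0.0]
ft_force: [-2.7, -1.1, 5.0]
opening: 0.228
grasp_force: 30.3
```

Emit:
jog_arm(
  plan=[
    [0, 0.001, 0, 0, 0, 0],
    [0, 0.002, 0, 0, 0, 0],
    [0, 0.003, 0, 0, 0, 0],
    [0, 0.004, 0, 0, 0, 0],
    [0, 0.005, 0, 0, 0, 0],
  ],
)

```text
t: 49.35
position: [561.9, 5.0, 72.5]
tool_rot: [0.731, 0.682, -0.0, 0.0]
ft_force: [-2.3, -2.1, 5.6]
opening: 0.23
grasp_force: 30.3
```

Emit:
jog_arm(
  plan=[
    [0, 0.001, 0, 0, 0, 0],
    [0, 0.002, 0, 0, 0, 0],
    [0, 0.003, 0, 0, 0, 0],
    [0, 0.003, 0, 0, 0, 0],
    [0, 0.003, 0, 0, 0, 0],
  ],
)

```text
t: 49.77
position: [562.3, 5.0, 72.5]
tool_rot: [0.731, 0.682, -0.002, -0.002]
ft_force: [-15.3, -0.8, 11.4]
opening: 0.226
grasp_force: 31.2
```

Home stop reached (119.9 mm travelled). Release, rise, go to the button.

Emit:
jog_arm(
  plan=[
    [0, 0, 0, 0, 0, 0],
    [0, -0.002, 0, 0, 0, 0],
    [0, -0.002, 0, 0, 0, 0],
    [0, -0.002, 0, 0, 0, 0],
  ],
  grip=0.2,
)

```text
t: 50.1
position: [562.5, 5.3, 71.8]
tool_rot: [0.731, 0.682, 0.0, 0.0]
ft_force: [-0.2, 0.0, -0.7]
opening: 0.599
grasp_force: 0.0
```

Emit:
jog_arm(
  plan=[
    [0, 0, -0.03, 0, 0, 0],
    [0, 0, -0.07, 0, 0, 0],
    [0, 0, -0.11, 0, 0, 0],
    [0, 0, -0.15, 0, 0, 0],
    [0, 0, -0.16, 0, 0, 0],
  ],
)

```text
t: 50.52
position: [564.2, 5.2, 240.5]
tool_rot: [0.731, 0.682, 0.004, 0.004]
ft_force: [0.9, 0.3, 1.3]
opening: 0.603
grasp_force: 0.0
```

```bash
python3 - <<'E'
from h import *
st(); plan((555,-120,235,0.35),(590,-235,200,0.7)); 
E
```

```text
{'t': 50.517, 'position': [564.22, 5.218, 240.508], 'tool_rot': [0.731, 0.682, 0.004, 0.004], 'ft_force': [0.931, 0.305, 1.284], 'opening': 0.603, 'grasp_force': 0.0, 'joints': [-0.051, -0.014, 1.322, 0.0, 1.822, 0.018]}
t 50.5 meas [564.2   5.2 240.5] phi -0.069 cmd [ 5.64220e+02  5.21800e+00  2.40508e+02 -6.90000e-02]
[-0.126, -0.001, 0.006] -0.267 rows 3.4
[-0.12, -0.006, 0.035] -0.222 rows 3.0
```

Emit:
jog_arm(
  plan=[
    [-0.126, -0.001, 0.006, 0, 0, -0.267],
    [-0.126, -0.001, 0.006, 0, 0, -0.267],
    [-0.126, -0.001, 0.006, 0, 0, -0.267],
    [-0.126, -0.001, 0.006, 0, 0, -0.267],
    [-0.126, -0.001, 0.006, 0, 0, -0.267],
  ],
  grip=-1,
)

```text
t: 50.93
position: [552.3, -123.5, 225.4]
tool_rot: [0.573, 0.819, -0.0, -0.0]
ft_force: [0.6, -0.1, 0.5]
opening: 0.003
grasp_force: 0.0
```

Emit:
jog_arm(
  plan=[
    [-0.12, -0.006, 0.035, 0, 0, -0.222],
    [-0.12, -0.006, 0.035, 0, 0, -0.222],
    [-0.12, -0.006, 0.035, 0, 0, -0.222],
    [-0.12, -0.006, 0.035, 0, 0, -0.222],
    [-0.12, -0.006, 0.035, 0, 0, -0.222],
  ],
)

```text
t: 51.35
position: [588.1, -235.8, 188.3]
tool_rot: [0.424, 0.906, 0.0, -0.002]
ft_force: [-0.6, -0.9, -0.0]
opening: -0.001
grasp_force: 0.0
```

Emit:
jog_arm(
  plan=[
    [0, 0, 0, 0, 0, 0],
    [0, 0, 0, 0, 0, 0],
    [0, 0, 0, 0, 0, 0],
    [0, 0, 0, 0, 0, 0],
    [0, 0, 0, 0, 0, 0],
  ],
)

```text
t: 51.77
position: [588.4, -234.3, 192.4]
tool_rot: [0.422, 0.907, 0.0, 0.001]
ft_force: [0.0, 0.1, 0.3]
opening: -0.001
grasp_force: 0.0
```

```bash
python3 - <<'E'
from h import *
st(); snap('wrist','w14')
im,d,p=load('w14'); W=cloud(d,p)
m=(np.hypot(W[...,0]-669,W[...,1]+245)<40); z=W[m][:,2]; print(np.percentile(z,[5,25,50,75,90,99]))
for z0 in (44,48,50,52):
    Q=W[m&(W[...,2]>z0)]; print(z0,len(Q),np.median(Q,0).round(1),Q.min(0).round(1),Q.max(0).round(1))
E
```

```text
{'t': 51.767, 'position': [588.37, -234.26, 192.41], 'tool_rot': [0.422, 0.907, 0.0, 0.001], 'ft_force': [0.04, 0.135, 0.31], 'opening': -0.001, 'grasp_force': 0.0, 'joints': [-0.433, 0.175, 1.208, 0.0, 1.757, -1.133]}
[-0.18410557 33.79508501 35.13522962 47.08109118 56.42235074 57.60160903]
44 1766 [ 664.  -243.1   49.8] [ 644.  -268.3   44. ] [ 691.6 -221.1   58.6]
48 914 [ 666.  -243.9   56.4] [ 648.  -266.5   48. ] [ 689.3 -221.9   58.6]
50 878 [ 666.3 -244.1   56.4] [ 652.1 -260.1   50.1] [ 683.5 -229.1   58.6]
52 852 [ 666.7 -244.2   56.5] [ 652.1 -260.1   52.2] [ 683.5 -229.1   58.6]
```

View pics/w14.png

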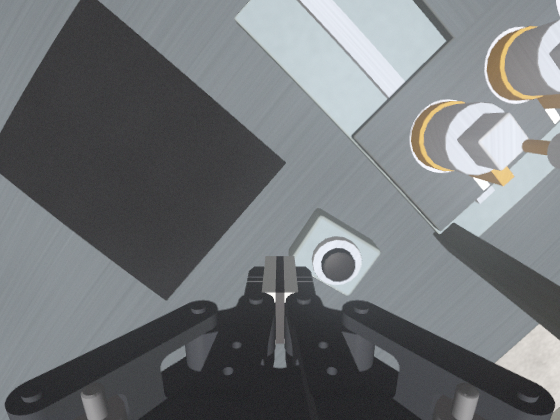

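Button dark top at (338,265): centre (667.8,-244.6), top z about 56.5. Parts are still on their nests under the gauges.

```bash
python3 - <<'E'
from h import *
plan((667.8,-244.6,95,0.7)); 
E
```

```text
t 51.8 meas [ 588.3 -234.4  192.1] phi 0.700 cmd [ 588.283 -234.397  192.118    0.7  ]
[-0.059, 0.054, 0.097] 0.0 rows 3.0
```

Emit:
jog_arm(
  plan=[
    [-0.03, 0.027, 0.02, 0, 0, 0],
    [-0.059, 0.054, 0.05, 0, 0, 0],
    [-0.059, 0.054, 0.08, 0, 0, 0],
    [-0.059, 0.054, 0.097, 0, 0, 0],
    [-0.059, 0.054, 0.097, 0, 0, 0],
  ],
)

```text
t: 52.23
position: [665.2, -244.0, 86.4]
tool_rot: [0.422, 0.907, -0.0, -0.006]
ft_force: [0.8, 0.2, -1.1]
opening: -0.001
grasp_force: 0.0
```

Emit:
jog_arm(
  plan=[
    [0, 0, 0, 0, 0, 0],
    [0, 0, 0, 0, 0, 0],
    [0, 0, 0, 0, 0, 0],
    [0, 0, 0, 0, 0, 0],
    [0, 0, 0, 0, 0, 0],
  ],
)

```text
t: 52.65
position: [668.0, -245.9, 96.8]
tool_rot: [0.422, 0.907, 0.0, 0.002]
ft_force: [-0.0, 0.7, -0.1]
opening: 0.001
grasp_force: 0.0
```

Emit:
jog_arm(
  plan=[
    [0, 0, 0, 0, 0, 0],
    [0, 0, 0, 0, 0, 0],
    [0, 0, 0, 0, 0, 0],
    [0, 0, 0, 0, 0, 0],
    [0, 0, 0, 0, 0, 0],
  ],
)

```text
t: 53.07
position: [667.4, -245.5, 94.2]
tool_rot: [0.422, 0.907, -0.0, -0.0]
ft_force: [0.0, 0.6, -0.7]
opening: 0.0
grasp_force: 0.0
```

```bash
python3 - <<'E'
from h import *
plan((667.8,-244.6,62,0.7)); 
E
```

```text
t 53.1 meas [ 667.4 -245.5   94.2] phi 0.699 cmd [ 667.374 -245.507   94.153    0.699]
[0.0, 0.001, 0.032] -0.0 rows 0.8
```

Emit:
jog_arm(
  plan=[
    [0, 0.001, 0.01, 0, 0, 0],
    [0, 0.001, 0.02, 0, 0, 0],
    [0, 0.001, 0.027, 0, 0, 0],
    [0, 0.001, 0.032, 0, 0, 0],
    [0, 0.001, 0.032, 0, 0, 0],
  ],
)

```text
t: 53.48
position: [667.1, -244.4, 59.3]
tool_rot: [0.422, 0.907, -0.0, -0.002]
ft_force: [-0.4, -1.1, -0.6]
opening: -0.0
grasp_force: 0.0
```

Emit:
jog_arm(
  plan=[
    [0, 0, 0.002, 0, 0, 0],
    [0, 0, 0.004, 0, 0, 0],
    [0, 0, 0.006, 0, 0, 0],
    [0, 0, 0.008, 0, 0, 0],
    [0, 0, 0.009, 0, 0, 0],
  ],
)

```text
t: 53.9
position: [668.5, -245.0, 54.0]
tool_rot: [0.422, 0.907, 0.0, 0.001]
ft_force: [-0.3, -0.5, 2.4]
opening: 0.006
grasp_force: 1.6
```

Emit:
jog_arm(
  plan=[
    [0, 0, 0.001, 0, 0, 0],
    [0, 0, 0.002, 0, 0, 0],
    [0, 0, 0.003, 0, 0, 0],
    [0, 0, 0.004, 0, 0, 0],
    [0, 0, 0.004, 0, 0, 0],
  ],
)

```text
t: 54.32
position: [668.5, -245.0, 51.0]
tool_rot: [0.422, 0.907, 0.0, 0.001]
ft_force: [-3.0, 1.3, 8.7]
opening: -0.004
grasp_force: 4.2
```

Emit:
jog_arm(
  plan=[
    [0, 0, 0.001, 0, 0, 0],
    [0, 0, 0.002, 0, 0, 0],
    [0, 0, 0.002, 0, 0, 0],
    [0, 0, 0.002, 0, 0, 0],
    [0, 0, 0.002, 0, 0, 0],
  ],
)

```text
t: 54.73
position: [668.6, -245.0, 50.9]
tool_rot: [0.422, 0.907, 0.0, 0.001]
ft_force: [-6.2, 2.5, 15.2]
opening: -0.001
grasp_force: 7.2
```

Emit:
jog_arm(
  plan=[
    [0, 0, 0, 0, 0, 0],
    [0, 0, 0, 0, 0, 0],
    [0, 0, 0, 0, 0, 0],
    [0, 0, 0, 0, 0, 0],
    [0, 0, 0, 0, 0, 0],
  ],
)

```text
t: 55.15
position: [668.6, -245.0, 50.9]
tool_rot: [0.422, 0.907, 0.0, 0.001]
ft_force: [-5.0, 2.5, 15.5]
opening: -0.001
grasp_force: 7.2
```

The button is right down (stopped at 50.9 while the force rises to 15 N). Rise clear and verify.

Emit:
jog_arm(
  plan=[
    [0, 0, -0.03, 0, 0, 0],
    [0, 0, -0.07, 0, 0, 0],
    [0, 0, -0.11, 0, 0, 0],
    [0, 0, -0.13, 0, 0, 0],
    [0, 0, -0.13, 0, 0, 0],
  ],
)

```text
t: 55.57
position: [670.1, -245.7, 185.2]
tool_rot: [0.422, 0.907, 0.0, 0.006]
ft_force: [0.6, 0.6, 0.5]
opening: 0.0
grasp_force: 0.0
```

Emit:
jog_arm(
  plan=[
    [0.14, -0.12, 0, 0, 0, 0],
    [0.14, -0.12, 0, 0, 0, 0],
    [0.14, -0.12, 0, 0, 0, 0],
    [0.14, -0.12, 0, 0, 0, 0],
    [0.14, -0.12, 0, 0, 0, 0],
  ],
)

```text
t: 55.98
position: [482.1, -214.0, 175.2]
tool_rot: [0.422, 0.906, -0.0, -0.002]
ft_force: [-0.5, -0.4, 0.7]
opening: 0.002
grasp_force: 0.0
```

Emit:
jog_arm(
  plan=[
    [0, 0, 0, 0, 0, 0],
    [0, 0, 0, 0, 0, 0],
    [0, 0, 0, 0, 0, 0],
    [0, 0, 0, 0, 0, 0],
    [0, 0, 0, 0, 0, 0],
  ],
)

```text
t: 56.4
position: [486.9, -215.0, 176.6]
tool_rot: [0.422, 0.907, 0.0, -0.0]
ft_force: [-0.5, -0.6, 0.4]
opening: -0.0
grasp_force: 0.0
```

```bash
python3 - <<'E'
from h import *
st(); im,d,p=snap('top','top4'); heads('top4',83,106,95,60); print('nests'); heads('top4',115,135,125,30)
cv2.imwrite('pics/c4.png',cv2.resize(im[110:300,140:380,::-1],None,fx=3,fy=3,interpolation=cv2.INTER_CUBIC))
E
```

```text
{'t': 56.4, 'position': [486.926, -215.008, 176.607], 'tool_rot': [0.422, 0.907, 0.0, -0.0], 'ft_force': [-0.5, -0.643, 0.421], 'opening': -0.0, 'grasp_force': 0.0, 'joints': [-0.48, -0.095, 1.513, 0.0, 1.724, -1.18]}
px 201.0 165.0 c [705.2 240.6] mean [704.1 239.4] size [35.8 53.3] yaw 1.276 mod 1.276
px 282.0 176.0 c [666.3  -4.2] mean [663.5  -2. ] size [51.  39.2] yaw 1.543 mod 1.543
px 309.0 179.0 c [655.4 -83.4] mean [654.7 -82.7] size [53.1 27.7] yaw 0.756 mod 0.756
px 280.0 210.0 c [562.9   4.6] mean [562.6   5.5] size [32.9 18. ] yaw 1.545 mod 1.545
px 178.0 232.0 c [503.6 309.6] mean [503.8 309.6] size [26.7 26.9] yaw 1.554 mod 1.554
px 179.0 253.0 c [442.8 309.1] mean [441.8 309.2] size [29.8 23.7] yaw 1.544 mod 1.544
nests
px 312.0 175.0 c [662.8 -91.5] mean [660.3 -89.7] size [26.4 20.7] yaw 1.541 mod 1.541
px 283.0 174.0 c [665.   -3.5] mean [665.5  -5. ] size [26.4 14.7] yaw 1.546 mod 1.546
```

View pics/c4.png

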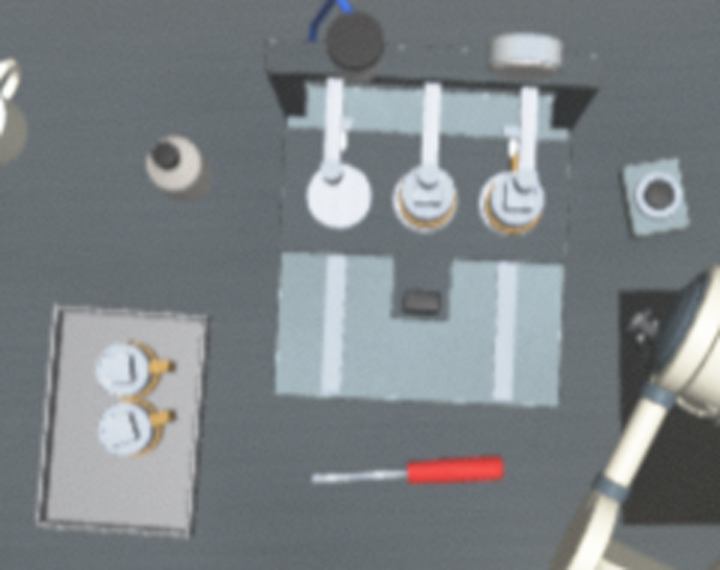

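Final picture: both fulls stand under the gauges at (427,197) and (513,200), both empties are upright in the tray at (125,368) and (125,430), and the bystanders are untouched.

```bash
python3 -c "
from station import job
print(job.job_done())"
```

```text
the job is handed in; nothing more can be done
None
```

The job is handed in: the two full cartridges stand on nests 1 and 2 with their lugs at the marks, the two empties stand upright in the tray, the carriage is fully home, and the start button was pressed right down.

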